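# Clear the bench and set the try square to the cut line

## Robot

A 6-joint arm with a two-finger parallel gripper is mounted at the origin on the work surface. World frame = base frame: x ahead of the robot, y to its left, z up, the work surface at z = 0. Lengths are in mm, angles in degrees, forces in N, time in s.
With the tool pointing down it reaches from about 250 to 775 mm from the base axis. Payload 4 kg.
Tool frame: the origin (TCP) lies at the very end of the fingers, on their centre line; the grasp point (between the pads) lies 19 mm behind it; z points along the fingers, y is the line along which they close (so a half turn about z gives the same grasp; the last joint's range is limited). The gripper opens to 85 mm and grips with 20 to 120 N. Pads are 22 mm wide; open, the fingers measure 114 mm over their backs; the gripper's body (76 mm by 85 mm) begins 54 mm behind the grasp point. The pads swing forward as they close: fully open they stand 13 mm farther back than shut.
Start: joints at [-74.318, 4.996, 78.535, -0, 96.463, -5.907], TCP at [202.369, -511.434, 231.341] pointing down, gripper open.
Joint ranges: [-177.83, 177.83], [-43.37, 116.18], [15.69, 146.23], [-61.86, 241.86], [9.47, 152.12], [-147.06, 147.06]. Speed limits (degrees/s): [159.86, 159.86, 180, 180, 180, 180].

## Interface

Orientations are given as a 3x3 rotation matrix whose columns are the frame's x, y, z axes.
In Python, from station import monitor, vision, env, models gives the robot as it stands. The module is installed in compiled form; this text tells all that it offers.
- The arm moves only by the tool servo_tool, never from a script. Its argument "commands" is a list of rows, each an object of numbers: "dx", "dy", "dz": the shift along the world's x, y, z in cm; "ax", "ay", "az": the turn, a rotation vector about the world's x, y, z in degrees. A call has 1 to 20 rows; each row is the pose to reach, as a shift and turn from the pose commanded when the call began; what a row does not reach only later rows make up. A row lasts 1/12 s, in which the tool goes at most 41.7 mm and 7.16 degrees, less where a joint would pass 70% of its speed; a pose out of reach is approached as far as the arm can. A call with a gripper value outside its range is refused whole. "jaw" is the closure, from 0 (fully open) to 1 (shut), set as the call begins (left out, the last holds). The fingers move at their own pace and stop on an object; the grip force is fixed at half the most. Time passes only in rows, so rows that repeat a pose let the fingers close. It gives the time, the measured TCP pose, the force, the opening and the grip force at its end, in the units of the state.
- monitor.state(): the state, without advancing time (a new reading comes with each control period).
- vision.grab_frame(name): name is "side" or "top"; returns a dict with "color" (384x512x3 uint8, red, green, blue), "fx", "fy", "cx", "cy" (pixels), "eye" and "rotation" of the camera in the world. Camera axes: x right, y down, z forward; pixel columns grow to the right and rows downward; lengths in mm; the calibration is good to about 2 mm. A picture is of the moment at which its call begins. There is no depth.
- env.sign_off(): hands the job in; it is judged then, once.
Trained networks look in a picture, given as the dict that the camera call returned (one of the last four; its "shot" number tells which), for a name from the list of things; names that differ only in an ending like _2 or _b are one class to them, and where a whole thing is asked for, a point or a joint stands for the part that bears it (a point fixed in the world has none). Each returns a list of dicts, best first, with "conf" (0 to 1); they miss things now and then, are a little off and sometimes report something else, mostly with a low value. They report only what shows in the picture. A call takes as long as a camera call. They do not tell look-alikes from the thing itself.
- models.boxes_of(picture, label): "bbox" ([centre column, centre row, width, height] in pixels, round what is visible of it).
- models.place_of(picture, label): "location" ([column, row] in pixels: a listed point, or the origin of a listed thing).
The state is a dict: "time_s": time; "q": joint angles; "joint_vel": joint speeds; "joint_efforts": joint torques, N m; "tcp_pos": TCP position; "ee_rot": TCP orientation; "force": force on the tool from outside, world axes, zero at the start; "torque": the same for the moment, N m; "opening": opening from 0.0 (shut) to 1.0 (fully open); "finger_force": force on a finger pad.
Only numpy, scipy, OpenCV 4.12 (cv2) and the standard library are available. Lean on these libraries where they do the work, as an engineer would, in place of code of your own. Each camera call takes 0.05 s, during which the arm holds its last target. There are 200 camera calls.

## Task

I am about to scribe the cut line on the aluminium blank that is taped to the bench: first clear every salvaged TV part lying on and around it (finned heatsink, small LED driver board, transformer, tuner can, mains filter, backlight bar - whichever are there today) into the green parts bin. Then lay the try square with its black stock down on the bench, flush along the front edge of the blank (the long edge with the tape flags, towards the robot), and its blade flat across the metal, with the blade's outer marking edge on the red flag, wherever that is - the blue flag is only for a drill line. Last, leave the red scriber lying flat on the bare metal of the blank, ready to hand, and do not disturb the other things on the bench.

Things in the scene. Friction and masses are not known exactly. Their poses are not given: they have to be found in the camera images.
- blank: Flat aluminium plate 150 (x) x 220 (y) x 10 mm (z), taped to the bench, immovable. Origin at the centre of its underside, on the bench. Its front edge, the long edge towards the robot that carries the two tape flags, is the plane x = -75 mm of its frame; top face at z = 10 mm. Yaw varies by up to 0.15 rad.
- flag_red: Red tape flag, 10 mm wide along y, stuck flat on the blank's front edge and 24 mm back over its top face: marks the cut line. No thickness to speak of. Origin on the front edge's upper corner, mid-width; axes as the blank's (x across the blank away from the robot, y along the edge). Red and blue swap places from start to start.
- flag_blue: Blue tape flag, same size and frame as the red one; marks a drill line, to be ignored.
- square: Loose try square, 180 g, at the left, lying on its stock and blade tip (tilted 0.08 rad). Black stock 18 (x) x 110 (y) x 26 mm (z); origin: centre of its underside. Steel blade 28 wide, 3 thick, 140 mm out from its +x (bearing) face at y = 27 to 55, z = 11 to 14 mm: passes 1 mm over the blank. Marking edge: blade's outer edge, y = +55, at the brass-capped stock end. Grip its middle above z = 11.
- square_heel (a point): Point on the stock's +x (bearing) face at its +y, brass-capped end, where the marking edge begins: (9, 55, 12.5) mm in the square's frame.
- square_toe (a point): Point on the stock's +x (bearing) face at its other end: (9, -55, 12.5) mm in the square's frame.
- scriber: Red scriber, loose, 50 g: square-section body 10 x 10 mm from x = -65 to +45 mm, steel point on to x = +69 mm. Lies along its x axis. Origin under its underside, about the middle; starts on the bench to the left of the blank.
- scriber_center (a point): Point on the scriber's long axis, 5 mm above its origin.
- bin: Open green parts bin, 250 (x) x 180 (y) x 70 mm high, walls and floor 4 mm, fixed on the bench at the right. Origin at the centre of its underside.
- heatsink: Black finned heatsink 100 (x) x 40 (y) x 30 mm high, about 170 g, on the blank. A salvaged part: goes in the bin.  Sometimes absent (None). Loose; origin at the centre of its underside, z up at the start.
- driver: Small green LED driver circuit board 110 (x) x 45 (y) mm, 100 g, on the blank: board 5 mm thick whose underside stands 4 mm above the origin on four feet; yellow transformer on it up to 25 mm high. Grip it across the 45 mm by the board's edges. A salvaged part: goes in the bin.  Sometimes absent (None). Loose; origin at the centre of its underside, z up at the start.
- transformer: Transformer, dark iron core with yellow and copper winding, 66 (x) x 44 (y) x 40 mm high, about 320 g. A salvaged part: goes in the bin.  Sometimes absent (None). Loose; origin at the centre of its underside, z up at the start.
- tuner: Tuner can, tinplate box 80 (x) x 48 (y) x 20 mm high with a brass connector on its +x end, 90 g. A salvaged part: goes in the bin.  Sometimes absent (None). Loose; origin at the centre of its underside, z up at the start.
- ledbar: Backlight bar, white-topped aluminium bar 160 (x) x 20 (y) x 10 mm high with four clear lenses on top, 80 g, in front of the blank. A salvaged part: goes in the bin.  Sometimes absent (None). Loose; origin at the centre of its underside, z up at the start.
- filter: Mains filter, grey box 70 (x) x 46 (y) x 30 mm high with a yellow label on top and a black socket, 200 g. A salvaged part: goes in the bin.  Sometimes absent (None). Loose; origin at the centre of its underside, z up at the start.
- multimeter: Yellow multimeter, 155 x 78 x 46 mm, beyond the blank. Leave alone.
- mainboard: Large green main board, 120 x 160 x 24 mm, beyond the blank. Leave alone.
- screwdriver: Orange screwdriver, 170 mm, beyond the bin. Leave alone.
- remote: Black remote control, 165 x 46 x 18 mm, to the right of the bin. Leave alone.
- spool: Blue solder spool, 60 mm across, 50 mm high, beyond the blank at the right. Leave alone.
- speaker: Black bar speaker, 150 x 40 x 26 mm, at the far left. Leave alone.
Things that resemble listed ones, but are neither listed nor needed, are in the scene too. Several things look just like the scriber: the one meant starts farthest to the robot's right.

How it is judged (in metres and radians):
On the way, in this order (a step that is already met when the one before it is completed fails the run):
1. every salvaged part that is there lies in the bin (x of heatsink in the frame of bin between -0.121 and 0.121 m and y of heatsink in the frame of bin between -0.086 and 0.086 m and z of heatsink in the frame of bin between 0 and 0.07 m and x of driver in the frame of bin between -0.121 and 0.121 m and y of driver in the frame of bin between -0.086 and 0.086 m and z of driver in the frame of bin between 0 and 0.07 m and x of transformer in the frame of bin between -0.121 and 0.121 m and y of transformer in the frame of bin between -0.086 and 0.086 m and z of transformer in the frame of bin between 0 and 0.07 m and x of tuner in the frame of bin between -0.121 and 0.121 m and y of tuner in the frame of bin between -0.086 and 0.086 m and z of tuner in the frame of bin between 0 and 0.07 m and x of ledbar in the frame of bin between -0.121 and 0.121 m and y of ledbar in the frame of bin between -0.086 and 0.086 m and z of ledbar in the frame of bin between 0 and 0.07 m and x of filter in the frame of bin between -0.121 and 0.121 m and y of filter in the frame of bin between -0.086 and 0.086 m and z of filter in the frame of bin between 0 and 0.07 m), for 0.3 s.
2. the square lies with its stock flush along the blank's front edge, its marking edge on the red flag (x of square_heel in the frame of blank between -0.077 and -0.073 m and x of square_toe in the frame of blank between -0.077 and -0.073 m and y of square_heel in the frame of flag_red between -0.004 and 0.004 m and height (world z) of square between -0.003 and 0.004 m and angle between square's own z axis and vertical below 0.05 rad), for 0.3 s.
3. the scriber lies flat on the bare metal of the blank (x of scriber_center in the frame of blank between -0.07 and 0.07 m and y of scriber_center in the frame of blank between -0.105 and 0.105 m and z of scriber_center in the frame of blank between 0.012 and 0.0185 m and angle between scriber's own x axis and vertical between 1.5 and 1.64 rad), for 0.3 s.
At the end, for the whole second after the job is handed in: Salvaged parts in the bin; square flat, stock on the bench, both ends of its bearing face within 2 mm of the blank's front edge, marking edge within 4 mm of the red flag's middle; scriber level on the blank, its middle 5 mm or more inside the edges, not on the blade; all at rest (all of step 1 and all of step 2 and all of step 3 and linear speed of each of heatsink, driver, transformer, tuner, ledbar, filter, square, scriber below 0.03 m/s); the robot touches nothing.
It fails at once if a bystander is moved by more than 40 mm (distance of any of multimeter, mainboard, screwdriver, remote, spool, speaker from where it was at the start of the episode above 0.04 m).
Of heatsink, driver, transformer, tuner, ledbar, filter only 4 to 6 are there at a start; the rules pass over those that are not, and their reading is None.
At some moment in a run one of heatsink, driver, transformer, tuner, ledbar, filter may be knocked a few centimetres aside while the robot is not near it.
Once in a run the grip may slacken for a moment while it holds something.
It also fails if it takes over 210 s, if anything falls off the work surface, if the arm or the gripper's body presses on something with over 40 N, if the wrist force passes 120 N, or if a joint passes its speed limit or range.

## Working session

There is one attempt and no reset: what is moved stays moved. The work goes in short steps, Python scripts to look and compute and a tool call to move; the robot and the scene stay as the last step left them, time stands still between calls to the robot, and variables do not carry over. Pictures are saved under pics/ and viewed, at most 14 in all, crops included, and the job is handed in when it is done.

Besides the shell and the picture viewer there is one more tool, called after "Request:" as name(argument=value, ...) on one line, values as JSON. servo_tool: Moves the arm, as the interface text tells. Its arguments: {"type":"object","properties":{"commands":{"type":"array"},"jaw":{"type":"number"}},"required":["commands"]}

```bash
mkdir -p pics; ls
cat > h.py <<'E'
import numpy as np, cv2
from station import monitor, vision, env, models
def grab(n, save=None):
    p=vision.grab_frame(n)
    if save: cv2.imwrite('pics/'+save, cv2.cvtColor(p['color'],cv2.COLOR_RGB2BGR))
    return p
def ray(p,uv):
    d=np.array([(uv[0]-p['cx'])/p['fx'],(uv[1]-p['cy'])/p['fy'],1.0])
    return np.array(p['eye'],float), np.array(p['rotation'])@d
def at(p,uv,z):
    e,d=ray(p,uv); return e+d*(z-e[2])/d[2]
def proj(p,X):
    c=np.array(p['rotation']).T@(np.array(X,float)-np.array(p['eye'])); return np.array([p['fx']*c[0]/c[2]+p['cx'],p['fy']*c[1]/c[2]+p['cy']])
def tri(p1,u1,p2,u2):
    A=[];b=[]
    M=np.zeros((3,3));v=np.zeros(3);ls=[]
    for p,u in((p1,u1),(p2,u2)):
        e,d=ray(p,u);d=d/np.linalg.norm(d);P=np.eye(3)-np.outer(d,d);M+=P;v+=P@e
    X=np.linalg.solve(M,v);return X
E
python3 - <<'E'
from h import *
np.set_printoptions(precision=1,suppress=True)
t=grab('top','top0.png');s=grab('side','side0.png')
for n,p in(('top',t),('side',s)):
    print(n,p['fx'],p['cx'],p['cy'],p['eye']);print(np.array(p['rotation']))
for l in 'blank flag_red flag_blue square square_heel square_toe scriber scriber_center bin heatsink driver transformer tuner ledbar filter multimeter'.split():
    print(l,[(n,np.array(r['location']).round(1).tolist(),round(r['conf'],2), at(p,r['location'],0)[:2].round().tolist()) for n,p in(('t',t),('s',s)) for r in models.place_of(p,l)[:4]])
print(monitor.state())
for n,p in(('top',t),('side',s)):
    cv2.imwrite(f'pics/{n}0.png',cv2.resize(cv2.cvtColor(p['color'],cv2.COLOR_RGB2BGR),(800,600)))
E
```

```text
pics
top 448.55649076375585 249.28792437197234 197.29148031863645 [ 444.6  -27.6 1620.7]
[[ 0.  -1.   0.1]
 [-1.  -0.  -0. ]
 [ 0.  -0.1 -1. ]]
side 383.2625045346507 251.44833038285395 190.10850449418496 [-84.2 715.7 681.1]
[[-0.8 -0.4  0.5]
 [-0.6  0.4 -0.7]
 [ 0.  -0.8 -0.5]]
blank [('t', [214.2, 183.8], 0.78, [604.0, 66.0]), ('s', [209.8, 210.8], 0.96, [606.0, 61.0]), ('s', [229.3, 163.9], 0.61, [760.0, -195.0])]
flag_red [('t', [218.9, 203.4], 0.5, [533.0, 47.0]), ('s', [230.3, 217.7], 0.5, [536.0, 47.0])]
flag_blue [('t', [193.7, 198.8], 0.57, [547.0, 138.0]), ('s', [230.0, 164.7], 0.64, [754.0, -193.0]), ('s', [209.4, 229.7], 0.4, [543.0, 127.0])]
square [('t', [126.8, 223.2], 0.83, [452.0, 374.0]), ('s', [170.6, 298.1], 0.78, [434.0, 362.0])]
square_heel [('t', [110.2, 225.9], 0.9, [441.0, 432.0]), ('s', [144.4, 311.2], 0.71, [449.0, 423.0])]
square_toe [('t', [141.8, 218.4], 0.62, [471.0, 321.0]), ('t', [282.7, 143.6], 0.56, [759.0, -179.0]), ('t', [216.3, 206.0], 0.16, [524.0, 56.0]), ('s', [178.0, 278.4], 0.95, [468.0, 310.0]), ('s', [277.7, 190.9], 0.33, [516.0, -163.0])]
[... 1064 characters left out ...]
ilter [('t', [179.0, 135.3], 0.62, [777.0, 200.0])]
multimeter [('t', [180.8, 138.6], 0.96, [765.0, 193.0]), ('s', [139.7, 214.9], 0.77, [749.0, 212.0]), ('s', [227.7, 164.2], 0.64, [763.0, -190.0]), ('s', [210.6, 209.6], 0.17, [609.0, 55.0])]
{'time_s': 1.7, 'q': array([-74.3,   5. ,  78.5,   0. ,  96.5,  -5.9]), 'joint_vel': array([ 0.1,  0. ,  0. , -0.1, -0. , -0.1]), 'joint_efforts': array([  0. , -35.2, -31.3,  -0. ,   0. ,  -0. ]), 'tcp_pos': array([ 202.4, -511.4,  231.4]), 'ee_rot': array([[ 0.9,  0.4,  0. ],
       [ 0.4, -0.9, -0. ],
       [-0. ,  0. , -1. ]]), 'force': array([-0.3,  0. ,  0.2]), 'torque': array([-0.,  0., -0.]), 'finger_force': 0.0, 'opening': 0.9995250281815805}
```

View pictures.

View pics/top0.png

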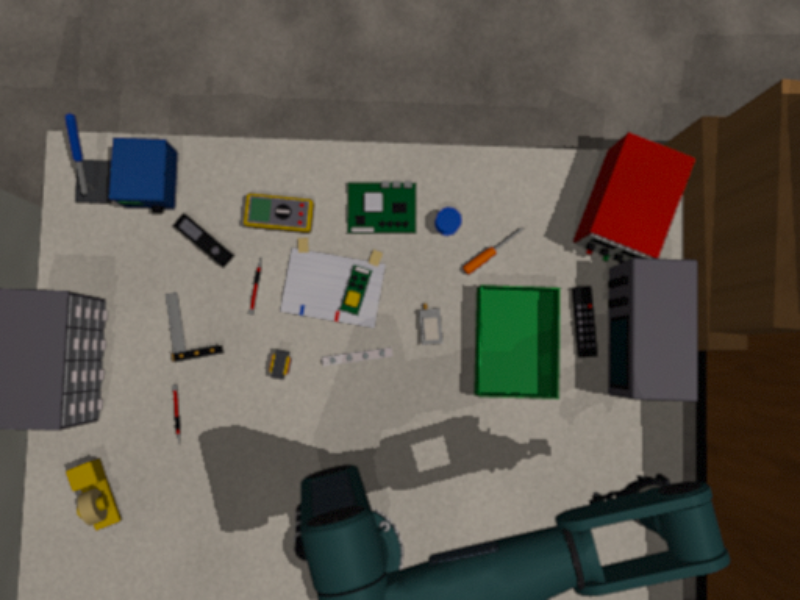

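View pics/side0.png

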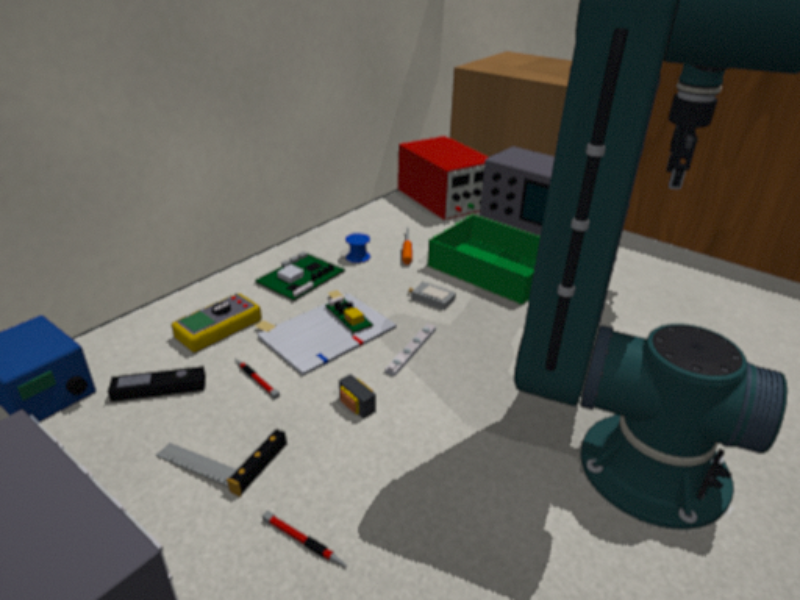

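Run:
```python
from h import *
t=grab('top')
c=cv2.cvtColor(t['color'],cv2.COLOR_RGB2BGR)[155:250,140:300]
cv2.imwrite('pics/c1.png',cv2.resize(c,None,fx=5,fy=5,interpolation=cv2.INTER_CUBIC))
s=grab('side')
c=cv2.cvtColor(s['color'],cv2.COLOR_RGB2BGR)[170:290,140:300]
cv2.imwrite('pics/c2.png',cv2.resize(c,None,fx=5,fy=5,interpolation=cv2.INTER_CUBIC))
```

```text
(no output)
```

View pics/c1.png

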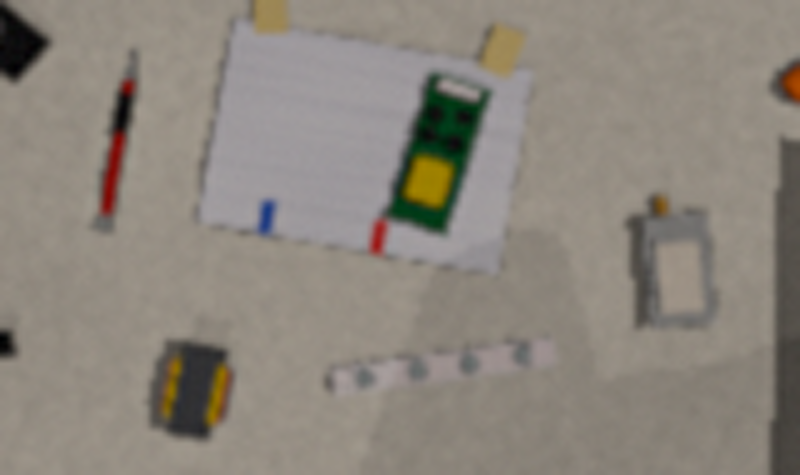

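View pics/c2.png

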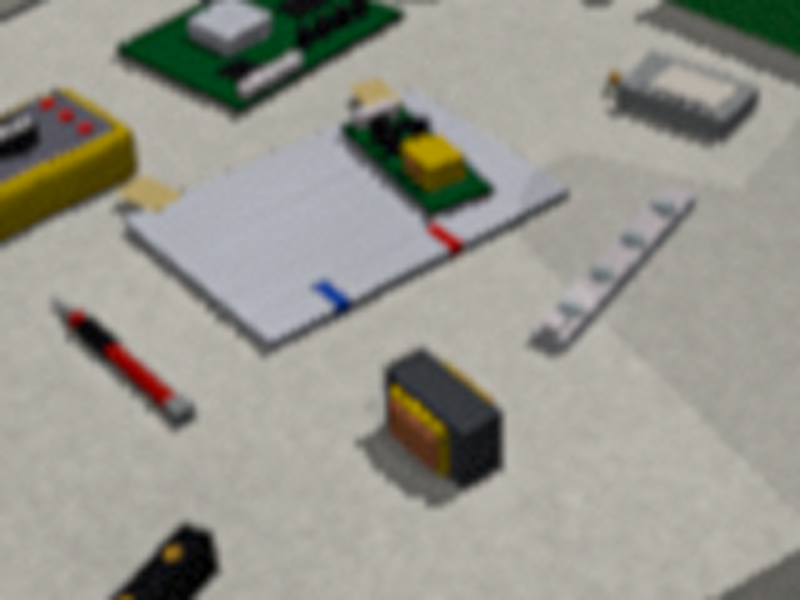

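Top crop shows: driver board on the blank (440,150), red flag (378,237), blue flag (267,217), transformer (192,390), LED bar (440,365), tuner (680,268); no heatsink or filter. Scriber candidates: (256,286) and (177,412) in the 800x600 top view; the rightmost is (256,286), seen in the crop at (118,140), red/black body with steel point away from the robot.

Run:
```python
from h import *
np.set_printoptions(precision=1,suppress=True)
t=grab('top'); s=grab('side')
T=lambda x,y:((x+.5)/5-.5+140,(y+.5)/5-.5+155)
S=lambda x,y:((x+.5)/5-.5+140,(y+.5)/5-.5+170)
P={'blank':(10,[(236,20),(203,222),(500,272),(533,70)]),'driver':(19,[(432,72),(492,90),(445,232),(388,218)]),
'transf':(40,[(172,340),(230,348),(210,437),(155,430)]),'led':(10,[(332,369),(553,339),(555,365),(334,394)]),'tuner':(20,[(643,213),(708,210),(714,325),(650,326)]),'scr':(5,[(134,50),(103,230)]),'red':(10,[(372,252),(383,254)]),'blue':(10,[(262,232),(272,234)])}
for k,(z,pts) in P.items():
    W=np.array([at(t,T(*q),z)[:2] for q in pts]); print(k,W.mean(0),[(round(np.hypot(*d),0),round(np.degrees(np.arctan2(d[1],d[0])),1)) for d in np.diff(np.vstack([W,W[:1]]),axis=0)])
PS={'blank':(10,[(128,232),(266,345),(568,190),(415,92)]),'driver':(19,[(345,128),(392,105),(493,187),(430,213)]),'transf':(40,[(387,365),(422,350),(500,405),(453,432)]),'tuner':(20,[(622,90),(652,50),(757,92),(722,130)]),'led':(10,[(530,340),(665,188),(692,203),(558,350)]),'red':(10,[(450,243)]),'scr':(5,[(60,302),(180,412)])}
print('side')
for k,(z,pts) in PS.items():
    W=np.array([at(s,S(*q),z)[:2] for q in pts]); print(k,W.mean(0),[(round(np.hypot(*d),0),round(np.degrees(np.arctan2(d[1],d[0])),1)) for d in np.diff(np.vstack([W,W[:1]]),axis=0)])
# triangulated heights
for k,a,b in(('blank FL',(203,222),(266,345)),('blank FR',(500,272),(568,190)),('driver FR',(445,232),(493,187)),('transf corner',(172,340),(387,365)),('tuner nearR',(714,325),(757,92)),('scr tip',(134,50),(60,302)),('led',(553,339),(665,188))):
    print(k,tri(t,T(*a),s,S(*b)))
q=models.boxes_of(t,'bin')[0]['bbox']; print(q)
z=70;print([at(t,(q[0]+i*q[2]/2,q[1]+j*q[3]/2),z)[:2] for i in(-1,1) for j in(-1,1)])
st=monitor.state();print(st['time_s'],np.degrees(np.arctan2(st['ee_rot'][1,1],st['ee_rot'][0,1])),st['ee_rot'])
```

```text
blank [603.   68.9] [(np.float64(148.0), np.float64(173.0)), (np.float64(216.0), np.float64(-97.9)), (np.float64(148.0), np.float64(-7.6)), (np.float64(217.0), np.float64(82.2))]
driver [598.5  17.3] [(np.float64(45.0), np.float64(-105.0)), (np.float64(108.0), np.float64(163.5)), (np.float64(42.0), np.float64(77.9)), (np.float64(110.0), np.float64(-14.8))]
transf [425.4 184.5] [(np.float64(41.0), np.float64(-96.2)), (np.float64(64.0), np.float64(169.5)), (np.float64(39.0), np.float64(84.4)), (np.float64(64.0), np.float64(-8.4))]
led [445.8   9.5] [(np.float64(160.0), np.float64(-80.6)), (np.float64(19.0), np.float64(-174.0)), (np.float64(159.0), np.float64(99.1)), (np.float64(18.0), np.float64(6.6))]
tuner [ 520.7 -156.5] [(np.float64(47.0), np.float64(-85.6)), (np.float64(82.0), np.float64(-175.7)), (np.float64(46.0), np.float64(92.6)), (np.float64(81.0), np.float64(5.0))]
scr [602.2 248.9] [(np.float64(132.0), np.float64(172.7)), (np.float64(132.0), np.float64(-7.3))]
red [525.8  59.6] [(np.float64(8.0), np.float64(-98.6)), (np.float64(8.0), np.float64(81.4))]
blue [537.8 139.2] [(
[... 835 characters left out ...]
loat64(-79.5)), (np.float64(22.0), np.float64(174.9)), (np.float64(159.0), np.float64(99.2)), (np.float64(17.0), np.float64(11.4))]
red [526.6  59.8] [(np.float64(0.0), np.float64(0.0))]
scr [599.5 246. ] [(np.float64(122.0), np.float64(171.9)), (np.float64(122.0), np.float64(-8.1))]
blank FL [545.5 186.8   3.6]
blank FR [513.5 -29.8   5.8]
driver FR [540.1  10.   17.2]
transf corner [454.4 194.8  45.7]
tuner nearR [ 480.  -183.7   16.6]
scr tip [665.4 238.    2.8]
led [467.3 -68.6   7.7]
[330.5, 218.9, 58.2, 70.7]
[array([ 607.2, -241.2]), array([ 362.5, -246.2]), array([ 613.5, -445.1]), array([ 368. , -447.8])]
1.95 -68.40927138294224 [[ 0.9  0.4  0. ]
 [ 0.4 -0.9 -0. ]
 [-0.   0.  -1. ]]
```

Request:
servo_tool(commands=[{"dx": 31.8,"dy": 35.5,"dz": -9,"az": -18},{"dx": 31.8,"dy": 35.5,"dz": -9,"az": -18},{"dx": 31.8,"dy": 35.5,"dz": -9,"az": -18},{"dx": 31.8,"dy": 35.5,"dz": -9,"az": -18},{"dx": 31.8,"dy": 35.5,"dz": -9,"az": -18},{"dx": 31.8,"dy": 35.5,"dz": -9,"az": -18},{"dx": 31.8,"dy": 35.5,"dz": -9,"az": -18},{"dx": 31.8,"dy": 35.5,"dz": -9,"az": -18},{"dx": 31.8,"dy": 35.5,"dz": -9,"az": -18},{"dx": 31.8,"dy": 35.5,"dz": -9,"az": -18},{"dx": 31.8,"dy": 35.5,"dz": -9,"az": -18},{"dx": 31.8,"dy": 35.5,"dz": -9,"az": -18},{"dx": 31.8,"dy": 35.5,"dz": -9,"az": -18},{"dx": 31.8,"dy": 35.5,"dz": -9,"az": -18},{"dx": 31.8,"dy": 35.5,"dz": -22.7,"az": -18},{"dx": 31.8,"dy": 35.5,"dz": -22.7,"az": -18},{"dx": 31.8,"dy": 35.5,"dz": -22.7,"az": -18},{"dx": 31.8,"dy": 35.5,"dz": -22.7,"az": -18},{"dx": 31.8,"dy": 35.5,"dz": -22.7,"az": -18},{"dx": 31.8,"dy": 35.5,"dz": -22.7,"az": -18}], jaw=0)

```text
schema error: expected keys dx, dy, dz, ax, ay, az
```

Run:
```python
from h import *
s=grab('side');t=grab('top')
c=np.vstack([cv2.resize(cv2.cvtColor(p['color'],cv2.COLOR_RGB2BGR)[r:r+80,k:k+160],None,fx=3.7,fy=3.7,interpolation=cv2.INTER_CUBIC) for p,r,k in((s,140,210),(t,160,200))])
cv2.imwrite('pics/g1.png',c)
```

```text
(no output)
```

View pics/g1.png

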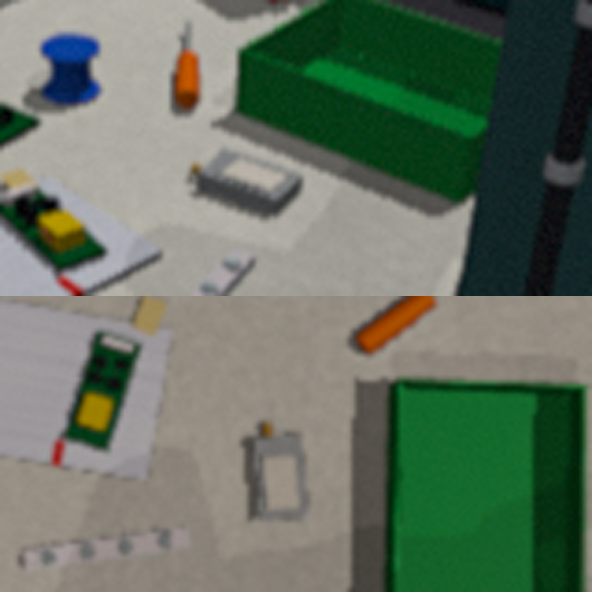

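The move was refused (all six keys are needed); the picture shows the scene unchanged, with the tuner at about top pixel (275,208).

Request:
servo_tool(commands=[{"dx": 31.8,"dy": 35.5,"dz": -9,"ax": 0,"ay": 0,"az": -18},{"dx": 31.8,"dy": 35.5,"dz": -9,"ax": 0,"ay": 0,"az": -18},{"dx": 31.8,"dy": 35.5,"dz": -9,"ax": 0,"ay": 0,"az": -18},{"dx": 31.8,"dy": 35.5,"dz": -9,"ax": 0,"ay": 0,"az": -18},{"dx": 31.8,"dy": 35.5,"dz": -9,"ax": 0,"ay": 0,"az": -18},{"dx": 31.8,"dy": 35.5,"dz": -9,"ax": 0,"ay": 0,"az": -18},{"dx": 31.8,"dy": 35.5,"dz": -9,"ax": 0,"ay": 0,"az": -18},{"dx": 31.8,"dy": 35.5,"dz": -9,"ax": 0,"ay": 0,"az": -18},{"dx": 31.8,"dy": 35.5,"dz": -9,"ax": 0,"ay": 0,"az": -18},{"dx": 31.8,"dy": 35.5,"dz": -9,"ax": 0,"ay": 0,"az": -18},{"dx": 31.8,"dy": 35.5,"dz": -9,"ax": 0,"ay": 0,"az": -18},{"dx": 31.8,"dy": 35.5,"dz": -9,"ax": 0,"ay": 0,"az": -18},{"dx": 31.8,"dy": 35.5,"dz": -9,"ax": 0,"ay": 0,"az": -18},{"dx": 31.8,"dy": 35.5,"dz": -9,"ax": 0,"ay": 0,"az": -18},{"dx": 31.8,"dy": 35.5,"dz": -22.7,"ax": 0,"ay": 0,"az": -18},{"dx": 31.8,"dy": 35.5,"dz": -22.7,"ax": 0,"ay": 0,"az": -18},{"dx": 31.8,"dy": 35.5,"dz": -22.7,"ax": 0,"ay": 0,"az": -18},{"dx": 31.8,"dy": 35.5,"dz": -22.7,"ax": 0,"ay": 0,"az": -18},{"dx": 31.8,"dy": 35.5,"dz": -22.7,"ax": 0,"ay": 0,"az": -18},{"dx": 31.8,"dy": 35.5,"dz": -22.7,"ax": 0,"ay": 0,"az": -18}], jaw=0)

```text
time_s: 3.72
tcp_pos: [520.5, -157.5, 5.3]
ee_rot: [[0.998, 0.061, 0.0], [0.061, -0.998, -0.001], [0.0, 0.001, -1.0]]
force: [0.9, 0.2, 0.9]
opening: 1.0
finger_force: 0.0
```

Request:
servo_tool(commands=[{"dx": 0,"dy": 0,"dz": 0,"ax": 0,"ay": 0,"az": 0},{"dx": 0,"dy": 0,"dz": 0,"ax": 0,"ay": 0,"az": 0},{"dx": 0,"dy": 0,"dz": 0,"ax": 0,"ay": 0,"az": 0},{"dx": 0,"dy": 0,"dz": 0,"ax": 0,"ay": 0,"az": 0},{"dx": 0,"dy": 0,"dz": 0,"ax": 0,"ay": 0,"az": 0},{"dx": 0,"dy": 0,"dz": 0,"ax": 0,"ay": 0,"az": 0},{"dx": 0,"dy": 0,"dz": 0,"ax": 0,"ay": 0,"az": 0},{"dx": 0,"dy": 0,"dz": 0,"ax": 0,"ay": 0,"az": 0}], jaw=1)

```text
time_s: 4.38
tcp_pos: [522.6, -157.5, 7.6]
ee_rot: [[0.998, 0.063, 0.006], [0.063, -0.998, -0.003], [0.005, 0.003, -1.0]]
force: [-0.8, -0.1, 7.0]
opening: 0.541
finger_force: 61.7
```

Request:
servo_tool(commands=[{"dx": 0,"dy": 0,"dz": 4,"ax": 0,"ay": 0,"az": 0},{"dx": 0,"dy": 0,"dz": 8,"ax": 0,"ay": 0,"az": 0},{"dx": 0,"dy": 0,"dz": 12,"ax": 0,"ay": 0,"az": 0},{"dx": 2.5,"dy": -20.3,"dz": 13,"ax": 0,"ay": 0,"az": 0},{"dx": 2.5,"dy": -20.3,"dz": 13,"ax": 0,"ay": 0,"az": 0},{"dx": 2.5,"dy": -20.3,"dz": 13,"ax": 0,"ay": 0,"az": 0},{"dx": 2.5,"dy": -20.3,"dz": 13,"ax": 0,"ay": 0,"az": 0},{"dx": 2.5,"dy": -20.3,"dz": 13,"ax": 0,"ay": 0,"az": 0},{"dx": 2.5,"dy": -20.3,"dz": 13,"ax": 0,"ay": 0,"az": 0},{"dx": 2.5,"dy": -20.3,"dz": 4,"ax": 0,"ay": 0,"az": 0},{"dx": 2.5,"dy": -20.3,"dz": 4,"ax": 0,"ay": 0,"az": 0},{"dx": 2.5,"dy": -20.3,"dz": 4,"ax": 0,"ay": 0,"az": 0},{"dx": 2.5,"dy": -20.3,"dz": 4,"ax": 0,"ay": 0,"az": 0}], jaw=1)

```text
time_s: 5.47
tcp_pos: [542.7, -357.1, 39.9]
ee_rot: [[0.998, 0.063, -0.008], [0.063, -0.998, 0.006], [-0.007, -0.007, -1.0]]
force: [0.4, -0.0, -1.1]
opening: 0.542
finger_force: 61.8
```

Request:
servo_tool(commands=[{"dx": 0,"dy": 0,"dz": 0,"ax": 0,"ay": 0,"az": 0},{"dx": 0,"dy": 0,"dz": 0,"ax": 0,"ay": 0,"az": 0},{"dx": 0,"dy": 0,"dz": 0,"ax": 0,"ay": 0,"az": 0},{"dx": 0,"dy": 0,"dz": 4,"ax": 0,"ay": 0,"az": 0},{"dx": 0,"dy": 0,"dz": 8,"ax": 0,"ay": 0,"az": 0},{"dx": 0,"dy": 0,"dz": 12,"ax": 0,"ay": 0,"az": 0},{"dx": 0,"dy": 0,"dz": 12,"ax": 0,"ay": 0,"az": 0}], jaw=0.25)

```text
time_s: 6.05
tcp_pos: [549.9, -362.7, 179.6]
ee_rot: [[0.998, 0.063, 0.019], [0.063, -0.998, -0.015], [0.018, 0.016, -1.0]]
force: [1.3, -0.8, 1.7]
opening: 0.749
finger_force: 0.0
```

Request:
servo_tool(commands=[{"dx": -10,"dy": 36.8,"dz": -4,"ax": 0,"ay": 0,"az": 95.6},{"dx": -10,"dy": 36.8,"dz": -4,"ax": 0,"ay": 0,"az": 95.6},{"dx": -10,"dy": 36.8,"dz": -4,"ax": 0,"ay": 0,"az": 95.6},{"dx": -10,"dy": 36.8,"dz": -4,"ax": 0,"ay": 0,"az": 95.6},{"dx": -10,"dy": 36.8,"dz": -4,"ax": 0,"ay": 0,"az": 95.6},{"dx": -10,"dy": 36.8,"dz": -4,"ax": 0,"ay": 0,"az": 95.6},{"dx": -10,"dy": 36.8,"dz": -4,"ax": 0,"ay": 0,"az": 95.6},{"dx": -10,"dy": 36.8,"dz": -4,"ax": 0,"ay": 0,"az": 95.6},{"dx": -10,"dy": 36.8,"dz": -4,"ax": 0,"ay": 0,"az": 95.6},{"dx": -10,"dy": 36.8,"dz": -4,"ax": 0,"ay": 0,"az": 95.6},{"dx": -10,"dy": 36.8,"dz": -4,"ax": 0,"ay": 0,"az": 95.6},{"dx": -10,"dy": 36.8,"dz": -4,"ax": 0,"ay": 0,"az": 95.6},{"dx": -10,"dy": 36.8,"dz": -4,"ax": 0,"ay": 0,"az": 95.6},{"dx": -10,"dy": 36.8,"dz": -4,"ax": 0,"ay": 0,"az": 95.6},{"dx": -10,"dy": 36.8,"dz": -4,"ax": 0,"ay": 0,"az": 95.6},{"dx": -10,"dy": 36.8,"dz": -4,"ax": 0,"ay": 0,"az": 95.6},{"dx": -10,"dy": 36.8,"dz": -4,"ax": 0,"ay": 0,"az": 95.6}], jaw=0.25)

```text
time_s: 7.47
tcp_pos: [446.0, 8.5, 125.6]
ee_rot: [[-0.159, 0.987, 0.003], [0.987, 0.159, -0.0], [-0.001, 0.003, -1.0]]
force: [-0.7, 0.1, -0.3]
opening: 0.747
finger_force: 0.0
```

```bash
cat > fi.py <<'E'
import sys
from h import *
np.set_printoptions(precision=1,suppress=True)
ps=[('t',grab('top')),('s',grab('side'))]
for a in sys.argv[1:]:
    l,z=a.split(':')
    print(l,[(n,round(r['conf'],2), at(p,r['location'],float(z))[:2].round().tolist()) for n,p in ps for r in models.place_of(p,l)[:3]])
print(monitor.state()['time_s'])
E
python3 fi.py tuner:4 transformer:0 driver:10 ledbar:0
```

```text
tuner [('t', 0.68, [559.0, -362.0]), ('s', 0.72, [556.0, -377.0])]
transformer [('t', 0.63, [455.0, 375.0]), ('t', 0.6, [545.0, 138.0]), ('t', 0.47, [412.0, 183.0]), ('s', 0.92, [416.0, 185.0])]
driver [('t', 0.82, [604.0, 12.0]), ('t', 0.38, [487.0, -352.0]), ('s', 0.88, [591.0, 3.0]), ('s', 0.72, [695.0, 375.0]), ('s', 0.56, [533.0, 52.0])]
ledbar [('t', 0.22, [758.0, -189.0]), ('s', 0.61, [435.0, 16.0])]
7.9667
```

Request:
servo_tool(commands=[{"dx": -0.3,"dy": 0.3,"dz": -4,"ax": 0,"ay": 0,"az": 0},{"dx": -0.3,"dy": 0.3,"dz": -8,"ax": 0,"ay": 0,"az": 0},{"dx": -0.3,"dy": 0.3,"dz": -12.2,"ax": 0,"ay": 0,"az": 0},{"dx": -0.3,"dy": 0.3,"dz": -12.2,"ax": 0,"ay": 0,"az": 0},{"dx": -0.3,"dy": 0.3,"dz": -12.2,"ax": 0,"ay": 0,"az": 0},{"dx": -0.3,"dy": 0.3,"dz": -12.2,"ax": 0,"ay": 0,"az": 0}], jaw=0.25)

```text
time_s: 8.47
tcp_pos: [443.2, 11.5, 3.8]
ee_rot: [[-0.16, 0.987, 0.001], [0.987, 0.16, -0.0], [-0.0, 0.001, -1.0]]
force: [0.7, -0.7, 0.2]
opening: 0.748
finger_force: 0.0
```

Request:
servo_tool(commands=[{"dx": 0,"dy": 0,"dz": 0,"ax": 0,"ay": 0,"az": 0},{"dx": 0,"dy": 0,"dz": 0,"ax": 0,"ay": 0,"az": 0},{"dx": 0,"dy": 0,"dz": 0,"ax": 0,"ay": 0,"az": 0},{"dx": 0,"dy": 0,"dz": 0,"ax": 0,"ay": 0,"az": 0},{"dx": 0,"dy": 0,"dz": 0,"ax": 0,"ay": 0,"az": 0},{"dx": 0,"dy": 0,"dz": 0,"ax": 0,"ay": 0,"az": 0},{"dx": 0,"dy": 0,"dz": 0,"ax": 0,"ay": 0,"az": 0}], jaw=1)

```text
time_s: 9.05
tcp_pos: [443.5, 11.5, 4.0]
ee_rot: [[-0.16, 0.987, 0.003], [0.987, 0.16, -0.0], [-0.001, 0.003, -1.0]]
force: [-1.8, 0.9, 6.7]
opening: 0.208
finger_force: 59.0
```

Request:
servo_tool(commands=[{"dx": 0,"dy": 0,"dz": 4,"ax": 0,"ay": 0,"az": 0},{"dx": 0,"dy": 0,"dz": 8,"ax": 0,"ay": 0,"az": 0},{"dx": 0,"dy": 0,"dz": 12,"ax": 0,"ay": 0,"az": -5},{"dx": 4.5,"dy": -30.2,"dz": 14,"ax": 0,"ay": 0,"az": -99},{"dx": 4.5,"dy": -30.2,"dz": 14,"ax": 0,"ay": 0,"az": -99},{"dx": 4.5,"dy": -30.2,"dz": 14,"ax": 0,"ay": 0,"az": -99},{"dx": 4.5,"dy": -30.2,"dz": 14,"ax": 0,"ay": 0,"az": -99},{"dx": 4.5,"dy": -30.2,"dz": 14,"ax": 0,"ay": 0,"az": -99},{"dx": 4.5,"dy": -30.2,"dz": 14,"ax": 0,"ay": 0,"az": -99},{"dx": 4.5,"dy": -30.2,"dz": 14,"ax": 0,"ay": 0,"az": -99},{"dx": 4.5,"dy": -30.2,"dz": 14,"ax": 0,"ay": 0,"az": -99},{"dx": 4.5,"dy": -30.2,"dz": 14,"ax": 0,"ay": 0,"az": -99},{"dx": 4.5,"dy": -30.2,"dz": 14,"ax": 0,"ay": 0,"az": -99},{"dx": 4.5,"dy": -30.2,"dz": 14,"ax": 0,"ay": 0,"az": -99},{"dx": 4.5,"dy": -30.2,"dz": 14,"ax": 0,"ay": 0,"az": -99},{"dx": 4.5,"dy": -30.2,"dz": 14,"ax": 0,"ay": 0,"az": -99},{"dx": 4.5,"dy": -30.2,"dz": 14,"ax": 0,"ay": 0,"az": -99},{"dx": 4.5,"dy": -30.2,"dz": 14,"ax": 0,"ay": 0,"az": -99}], jaw=1)

```text
time_s: 10.55
tcp_pos: [487.2, -290.3, 142.1]
ee_rot: [[1.0, 0.006, -0.0], [0.006, -1.0, 0.0], [-0.0, -0.0, -1.0]]
force: [0.1, 0.3, -0.9]
opening: 0.211
finger_force: 59.2
```

Request:
servo_tool(commands=[{"dx": 0,"dy": 0,"dz": -4,"ax": 0,"ay": 0,"az": 0},{"dx": 0,"dy": 0,"dz": -8,"ax": 0,"ay": 0,"az": 0},{"dx": 0,"dy": 0,"dz": -11,"ax": 0,"ay": 0,"az": 0},{"dx": 0,"dy": 0,"dz": -11,"ax": 0,"ay": 0,"az": 0},{"dx": 0,"dy": 0,"dz": -11,"ax": 0,"ay": 0,"az": 0}], jaw=1)

```text
time_s: 10.97
tcp_pos: [487.3, -290.6, 32.1]
ee_rot: [[1.0, 0.006, -0.0], [0.006, -1.0, -0.0], [-0.0, 0.0, -1.0]]
force: [-0.2, 0.2, -0.2]
opening: 0.204
finger_force: 68.0
```

Request:
servo_tool(commands=[{"dx": 0,"dy": 0,"dz": 0,"ax": 0,"ay": 0,"az": 0},{"dx": 0,"dy": 0,"dz": 0,"ax": 0,"ay": 0,"az": 0},{"dx": 0,"dy": 0,"dz": 0,"ax": 0,"ay": 0,"az": 0},{"dx": 0,"dy": 0,"dz": 4,"ax": 0,"ay": 0,"az": 0},{"dx": 0,"dy": 0,"dz": 8,"ax": 0,"ay": 0,"az": 0},{"dx": 0,"dy": 0,"dz": 12,"ax": 0,"ay": 0,"az": 0},{"dx": 0,"dy": 0,"dz": 12,"ax": 0,"ay": 0,"az": 0}], jaw=0.6)

```text
time_s: 11.55
tcp_pos: [491.5, -293.5, 163.3]
ee_rot: [[1.0, 0.005, 0.015], [0.005, -1.0, -0.011], [0.015, 0.011, -1.0]]
force: [0.1, 0.4, 2.1]
opening: 0.4
finger_force: 0.0
```

Request:
servo_tool(commands=[{"dx": -6.8,"dy": 47.5,"dz": -2,"ax": 0,"ay": 0,"az": -9},{"dx": -6.8,"dy": 47.5,"dz": -2,"ax": 0,"ay": 0,"az": -9},{"dx": -6.8,"dy": 47.5,"dz": -2,"ax": 0,"ay": 0,"az": -9},{"dx": -6.8,"dy": 47.5,"dz": -2,"ax": 0,"ay": 0,"az": -9},{"dx": -6.8,"dy": 47.5,"dz": -2,"ax": 0,"ay": 0,"az": -9},{"dx": -6.8,"dy": 47.5,"dz": -2,"ax": 0,"ay": 0,"az": -9},{"dx": -6.8,"dy": 47.5,"dz": -2,"ax": 0,"ay": 0,"az": -9},{"dx": -6.8,"dy": 47.5,"dz": -2,"ax": 0,"ay": 0,"az": -9},{"dx": -6.8,"dy": 47.5,"dz": -2,"ax": 0,"ay": 0,"az": -9},{"dx": -6.8,"dy": 47.5,"dz": -2,"ax": 0,"ay": 0,"az": -9},{"dx": -6.8,"dy": 47.5,"dz": -2,"ax": 0,"ay": 0,"az": -9},{"dx": -6.8,"dy": 47.5,"dz": -2,"ax": 0,"ay": 0,"az": -9},{"dx": -6.8,"dy": 47.5,"dz": -2,"ax": 0,"ay": 0,"az": -9},{"dx": -6.8,"dy": 47.5,"dz": -2,"ax": 0,"ay": 0,"az": -9},{"dx": -6.8,"dy": 47.5,"dz": -2,"ax": 0,"ay": 0,"az": -9},{"dx": -6.8,"dy": 47.5,"dz": -2,"ax": 0,"ay": 0,"az": -9}], jaw=0)

```text
time_s: 12.88
tcp_pos: [419.7, 183.5, 132.5]
ee_rot: [[0.988, -0.154, 0.0], [-0.154, -0.988, -0.0], [0.0, 0.0, -1.0]]
force: [-0.5, 0.5, -0.1]
opening: 1.0
finger_force: 0.0
```

```bash
python3 fi.py ledbar:4 transformer:0 driver:10
```

```text
ledbar [('t', 0.55, [485.0, -289.0])]
transformer [('t', 0.5, [423.0, 183.0]), ('s', 0.84, [421.0, 188.0])]
driver [('t', 0.88, [605.0, 9.0]), ('s', 0.52, [591.0, 22.0])]
13.2833
```

Request:
servo_tool(commands=[{"dx": 0.2,"dy": 0.1,"dz": -4,"ax": 0,"ay": 0,"az": 0},{"dx": 0.2,"dy": 0.1,"dz": -8,"ax": 0,"ay": 0,"az": 0},{"dx": 0.2,"dy": 0.1,"dz": -12.2,"ax": 0,"ay": 0,"az": 0},{"dx": 0.2,"dy": 0.1,"dz": -12.2,"ax": 0,"ay": 0,"az": 0},{"dx": 0.2,"dy": 0.1,"dz": -12.2,"ax": 0,"ay": 0,"az": 0},{"dx": 0.2,"dy": 0.1,"dz": -12.2,"ax": 0,"ay": 0,"az": 0}], jaw=0)

```text
time_s: 13.78
tcp_pos: [422.9, 186.0, 12.3]
ee_rot: [[0.988, -0.153, 0.003], [-0.153, -0.988, 0.001], [0.003, -0.001, -1.0]]
force: [0.4, 0.4, 0.3]
opening: 1.001
finger_force: 0.0
```

Request:
servo_tool(commands=[{"dx": 0,"dy": 0,"dz": 0,"ax": 0,"ay": 0,"az": 0},{"dx": 0,"dy": 0,"dz": 0,"ax": 0,"ay": 0,"az": 0},{"dx": 0,"dy": 0,"dz": 0,"ax": 0,"ay": 0,"az": 0},{"dx": 0,"dy": 0,"dz": 0,"ax": 0,"ay": 0,"az": 0},{"dx": 0,"dy": 0,"dz": 0,"ax": 0,"ay": 0,"az": 0},{"dx": 0,"dy": 0,"dz": 0,"ax": 0,"ay": 0,"az": 0},{"dx": 0,"dy": 0,"dz": 0,"ax": 0,"ay": 0,"az": 0}], jaw=1)

```text
time_s: 14.37
tcp_pos: [423.2, 185.6, 12.7]
ee_rot: [[0.988, -0.153, 0.004], [-0.153, -0.988, -0.0], [0.004, -0.001, -1.0]]
force: [-0.8, -2.4, 7.6]
opening: 0.5
finger_force: 64.3
```

Request:
servo_tool(commands=[{"dx": 0,"dy": 0,"dz": 4,"ax": 0,"ay": 0,"az": 0},{"dx": 0,"dy": 0,"dz": 8,"ax": 0,"ay": 0,"az": 0},{"dx": 0,"dy": 0,"dz": 12,"ax": 0,"ay": 0,"az": 0},{"dx": 0.9,"dy": -54.5,"dz": 14,"ax": 0,"ay": 0,"az": 9},{"dx": 0.9,"dy": -54.5,"dz": 14,"ax": 0,"ay": 0,"az": 9},{"dx": 0.9,"dy": -54.5,"dz": 14,"ax": 0,"ay": 0,"az": 9},{"dx": 0.9,"dy": -54.5,"dz": 14,"ax": 0,"ay": 0,"az": 9},{"dx": 0.9,"dy": -54.5,"dz": 14,"ax": 0,"ay": 0,"az": 9},{"dx": 0.9,"dy": -54.5,"dz": 14,"ax": 0,"ay": 0,"az": 9},{"dx": 0.9,"dy": -54.5,"dz": 14,"ax": 0,"ay": 0,"az": 9},{"dx": 0.9,"dy": -54.5,"dz": 14,"ax": 0,"ay": 0,"az": 9},{"dx": 0.9,"dy": -54.5,"dz": 14,"ax": 0,"ay": 0,"az": 9},{"dx": 0.9,"dy": -54.5,"dz": 14,"ax": 0,"ay": 0,"az": 9},{"dx": 0.9,"dy": -54.5,"dz": 14,"ax": 0,"ay": 0,"az": 9},{"dx": 0.9,"dy": -54.5,"dz": 14,"ax": 0,"ay": 0,"az": 9},{"dx": 0.9,"dy": -54.5,"dz": 14,"ax": 0,"ay": 0,"az": 9},{"dx": 0.9,"dy": -54.5,"dz": 14,"ax": 0,"ay": 0,"az": 9},{"dx": 0.9,"dy": -54.5,"dz": 14,"ax": 0,"ay": 0,"az": 9},{"dx": 0.9,"dy": -54.5,"dz": 14,"ax": 0,"ay": 0,"az": 9}], jaw=1)

```text
time_s: 15.95
tcp_pos: [429.9, -359.2, 149.3]
ee_rot: [[1.0, 0.002, -0.001], [0.002, -1.0, 0.002], [-0.001, -0.002, -1.0]]
force: [-0.2, 1.1, -3.7]
opening: 0.506
finger_force: 63.3
```

Request:
servo_tool(commands=[{"dx": 0,"dy": 0,"dz": -4,"ax": 0,"ay": 0,"az": 0},{"dx": 0,"dy": 0,"dz": -8,"ax": 0,"ay": 0,"az": 0},{"dx": 0,"dy": 0,"dz": -12,"ax": 0,"ay": 0,"az": 0},{"dx": 0,"dy": 0,"dz": -12,"ax": 0,"ay": 0,"az": 0},{"dx": 0,"dy": 0,"dz": -12,"ax": 0,"ay": 0,"az": 0}], jaw=1)

```text
time_s: 16.37
tcp_pos: [428.7, -355.7, 27.5]
ee_rot: [[1.0, 0.005, -0.006], [0.005, -1.0, 0.006], [-0.005, -0.006, -1.0]]
force: [1.1, -0.5, -2.5]
opening: 0.506
finger_force: 63.2
```

Request:
servo_tool(commands=[{"dx": 0,"dy": 0,"dz": 0,"ax": 0,"ay": 0,"az": 0},{"dx": 0,"dy": 0,"dz": 0,"ax": 0,"ay": 0,"az": 0},{"dx": 0,"dy": 0,"dz": 0,"ax": 0,"ay": 0,"az": 0},{"dx": 0,"dy": 0,"dz": 4,"ax": 0,"ay": 0,"az": 0},{"dx": 0,"dy": 0,"dz": 8,"ax": 0,"ay": 0,"az": 0},{"dx": 0,"dy": 0,"dz": 12,"ax": 0,"ay": 0,"az": 0},{"dx": 0,"dy": 0,"dz": 12,"ax": 0,"ay": 0,"az": 0}], jaw=0.3)

```text
time_s: 16.95
tcp_pos: [434.9, -364.0, 164.4]
ee_rot: [[1.0, 0.003, 0.017], [0.004, -1.0, -0.017], [0.017, 0.017, -1.0]]
force: [0.3, -0.9, 2.1]
opening: 0.701
finger_force: 0.0
```

Request:
servo_tool(commands=[{"dx": 16.9,"dy": 37.4,"dz": -2,"ax": 0,"ay": 0,"az": -15.5},{"dx": 16.9,"dy": 37.4,"dz": -2,"ax": 0,"ay": 0,"az": -15.5},{"dx": 16.9,"dy": 37.4,"dz": -2,"ax": 0,"ay": 0,"az": -15.5},{"dx": 16.9,"dy": 37.4,"dz": -2,"ax": 0,"ay": 0,"az": -15.5},{"dx": 16.9,"dy": 37.4,"dz": -2,"ax": 0,"ay": 0,"az": -15.5},{"dx": 16.9,"dy": 37.4,"dz": -2,"ax": 0,"ay": 0,"az": -15.5},{"dx": 16.9,"dy": 37.4,"dz": -2,"ax": 0,"ay": 0,"az": -15.5},{"dx": 16.9,"dy": 37.4,"dz": -2,"ax": 0,"ay": 0,"az": -15.5},{"dx": 16.9,"dy": 37.4,"dz": -2,"ax": 0,"ay": 0,"az": -15.5},{"dx": 16.9,"dy": 37.4,"dz": -2,"ax": 0,"ay": 0,"az": -15.5},{"dx": 16.9,"dy": 37.4,"dz": -2,"ax": 0,"ay": 0,"az": -15.5},{"dx": 16.9,"dy": 37.4,"dz": -2,"ax": 0,"ay": 0,"az": -15.5},{"dx": 16.9,"dy": 37.4,"dz": -2,"ax": 0,"ay": 0,"az": -15.5},{"dx": 16.9,"dy": 37.4,"dz": -2,"ax": 0,"ay": 0,"az": -15.5}], jaw=0)

```text
time_s: 18.12
tcp_pos: [599.7, 13.4, 131.8]
ee_rot: [[0.964, -0.265, 0.002], [-0.265, -0.964, -0.001], [0.002, 0.0, -1.0]]
force: [-0.5, -1.1, 0.6]
opening: 1.001
finger_force: 0.0
```

```bash
python3 fi.py transformer:4 driver:10 tuner:4 ledbar:4
```

```text
transformer [('t', 0.73, [447.0, 431.0]), ('t', 0.67, [435.0, -364.0]), ('t', 0.53, [449.0, 376.0]), ('s', 0.64, [425.0, -362.0]), ('s', 0.42, [696.0, 365.0])]
driver [('t', 0.54, [482.0, -294.0]), ('t', 0.48, [608.0, 19.0]), ('s', 0.85, [582.0, 18.0]), ('s', 0.67, [587.0, 256.0])]
tuner [('t', 0.64, [554.0, -353.0]), ('s', 0.65, [546.0, -363.0])]
ledbar [('t', 0.82, [488.0, -296.0])]
18.6167
```

Request:
servo_tool(commands=[{"dx": -0.2,"dy": 0.3,"dz": -4,"ax": 0,"ay": 0,"az": 0},{"dx": -0.2,"dy": 0.3,"dz": -8,"ax": 0,"ay": 0,"az": 0},{"dx": -0.2,"dy": 0.3,"dz": -11,"ax": 0,"ay": 0,"az": 0},{"dx": -0.2,"dy": 0.3,"dz": -12.4,"ax": 0,"ay": 0,"az": 0},{"dx": -0.2,"dy": 0.3,"dz": -12.4,"ax": 0,"ay": 0,"az": 0},{"dx": -0.2,"dy": 0.3,"dz": -12.4,"ax": 0,"ay": 0,"az": 0}], jaw=0)

```text
time_s: 19.12
tcp_pos: [596.8, 17.7, 5.5]
ee_rot: [[0.965, -0.264, -0.002], [-0.264, -0.965, 0.0], [-0.002, 0.001, -1.0]]
force: [1.0, 0.1, 0.3]
opening: 1.001
finger_force: 0.0
```

Request:
servo_tool(commands=[{"dx": 0,"dy": 0,"dz": 0,"ax": 0,"ay": 0,"az": 0},{"dx": 0,"dy": 0,"dz": 0,"ax": 0,"ay": 0,"az": 0},{"dx": 0,"dy": 0,"dz": 0,"ax": 0,"ay": 0,"az": 0},{"dx": 0,"dy": 0,"dz": 0,"ax": 0,"ay": 0,"az": 0},{"dx": 0,"dy": 0,"dz": 0,"ax": 0,"ay": 0,"az": 0},{"dx": 0,"dy": 0,"dz": 0,"ax": 0,"ay": 0,"az": 0},{"dx": 0,"dy": 0,"dz": 0,"ax": 0,"ay": 0,"az": 0}], jaw=1)

```text
time_s: 19.7
tcp_pos: [599.1, 17.4, 8.9]
ee_rot: [[0.964, -0.264, 0.005], [-0.264, -0.965, -0.0], [0.004, -0.001, -1.0]]
force: [0.0, 0.4, 5.8]
opening: 0.499
finger_force: 60.9
```

Lift gently and move the driver to the bin.

Request:
servo_tool(commands=[{"dx": 0,"dy": 0,"dz": 2,"ax": 0,"ay": 0,"az": 0},{"dx": 0,"dy": 0,"dz": 6,"ax": 0,"ay": 0,"az": 0},{"dx": 0,"dy": 0,"dz": 10,"ax": 0,"ay": 0,"az": 0},{"dx": 0,"dy": 0,"dz": 14,"ax": 0,"ay": 0,"az": 0},{"dx": -10,"dy": -32.7,"dz": 14,"ax": 0,"ay": 0,"az": 15},{"dx": -10,"dy": -32.7,"dz": 14,"ax": 0,"ay": 0,"az": 15},{"dx": -10,"dy": -32.7,"dz": 14,"ax": 0,"ay": 0,"az": 15},{"dx": -10,"dy": -32.7,"dz": 14,"ax": 0,"ay": 0,"az": 15},{"dx": -10,"dy": -32.7,"dz": 14,"ax": 0,"ay": 0,"az": 15},{"dx": -10,"dy": -32.7,"dz": 14,"ax": 0,"ay": 0,"az": 15},{"dx": -10,"dy": -32.7,"dz": 14,"ax": 0,"ay": 0,"az": 15},{"dx": -10,"dy": -32.7,"dz": 14,"ax": 0,"ay": 0,"az": 15},{"dx": -10,"dy": -32.7,"dz": 14,"ax": 0,"ay": 0,"az": 15},{"dx": -10,"dy": -32.7,"dz": 14,"ax": 0,"ay": 0,"az": 15},{"dx": -10,"dy": -32.7,"dz": 14,"ax": 0,"ay": 0,"az": 15},{"dx": -10,"dy": -32.7,"dz": 14,"ax": 0,"ay": 0,"az": 15}], jaw=1)

```text
time_s: 21.03
tcp_pos: [497.7, -308.3, 146.2]
ee_rot: [[1.0, -0.005, -0.0], [-0.005, -1.0, 0.001], [-0.0, -0.001, -1.0]]
force: [0.0, 0.2, -0.7]
opening: 0.502
finger_force: 61.5
```

Request:
servo_tool(commands=[{"dx": 0,"dy": 0,"dz": -4,"ax": 0,"ay": 0,"az": 0},{"dx": 0,"dy": 0,"dz": -8,"ax": 0,"ay": 0,"az": 0},{"dx": 0,"dy": 0,"dz": -10,"ax": 0,"ay": 0,"az": 0},{"dx": 0,"dy": 0,"dz": -10,"ax": 0,"ay": 0,"az": 0}], jaw=1)

```text
time_s: 21.37
tcp_pos: [494.2, -304.4, 39.6]
ee_rot: [[1.0, -0.003, -0.01], [-0.003, -1.0, 0.008], [-0.01, -0.008, -1.0]]
force: [-0.8, 0.6, -1.3]
opening: 0.503
finger_force: 61.5
```

Request:
servo_tool(commands=[{"dx": 0,"dy": 0,"dz": 0,"ax": 0,"ay": 0,"az": 0},{"dx": 0,"dy": 0,"dz": 0,"ax": 0,"ay": 0,"az": 0},{"dx": 0,"dy": 0,"dz": 0,"ax": 0,"ay": 0,"az": 0},{"dx": 0,"dy": 0,"dz": 4,"ax": 0,"ay": 0,"az": 0},{"dx": 0,"dy": 0,"dz": 8,"ax": 0,"ay": 0,"az": 0},{"dx": 0,"dy": 0,"dz": 12,"ax": 0,"ay": 0,"az": 0},{"dx": -16,"dy": 10,"dz": 16,"ax": 0,"ay": 0,"az": 0},{"dx": -16,"dy": 10,"dz": 16,"ax": 0,"ay": 0,"az": 0},{"dx": -16,"dy": 10,"dz": 16,"ax": 0,"ay": 0,"az": 0},{"dx": -16,"dy": 10,"dz": 16,"ax": 0,"ay": 0,"az": 0},{"dx": -16,"dy": 10,"dz": 16,"ax": 0,"ay": 0,"az": 0},{"dx": -16,"dy": 10,"dz": 16,"ax": 0,"ay": 0,"az": 0}], jaw=0.3)

```text
time_s: 22.37
tcp_pos: [335.7, -208.1, 211.1]
ee_rot: [[1.0, -0.005, 0.006], [-0.005, -1.0, -0.006], [0.006, 0.006, -1.0]]
force: [-0.2, 1.1, 0.3]
opening: 0.701
finger_force: 0.0
```

Run:
```python
from h import *
t=grab('top');s=grab('side')
cv=lambda p:cv2.cvtColor(p['color'],cv2.COLOR_RGB2BGR)
a=cv2.resize(cv(t)[175:260,95:255],(800,425),interpolation=cv2.INTER_CUBIC)
b=cv2.resize(cv(t)[180:260,295:365],(200,175),interpolation=cv2.INTER_CUBIC)
c=np.zeros((600,800,3),np.uint8);c[:425]=a;c[425:,:200]=cv2.resize(cv(t)[180:260,295:365],(200,175));c[425:,210:210+400]=cv2.resize(cv(s)[150:220,260:420],(400,175))
cv2.imwrite('pics/d1.png',c)
cv2.imwrite('pics/d2.png',cv2.resize(cv(s)[200:320,95:255],(800,600),interpolation=cv2.INTER_CUBIC))
for l in('square_heel','square_toe'): print(l,[(r['conf'],np.round(r['location'],1)) for p in(t,s) for r in models.place_of(p,l)[:2]])
```

```text
square_heel [(0.74, array([109.8, 222.6])), (0.68, array([146.2, 307.8])), (0.65, array([304. , 165.9]))]
square_toe [(0.61, array([141.9, 217.9])), (0.54, array([129.5, 156.3])), (0.83, array([177.4, 275.9]))]
```

View pics/d1.png

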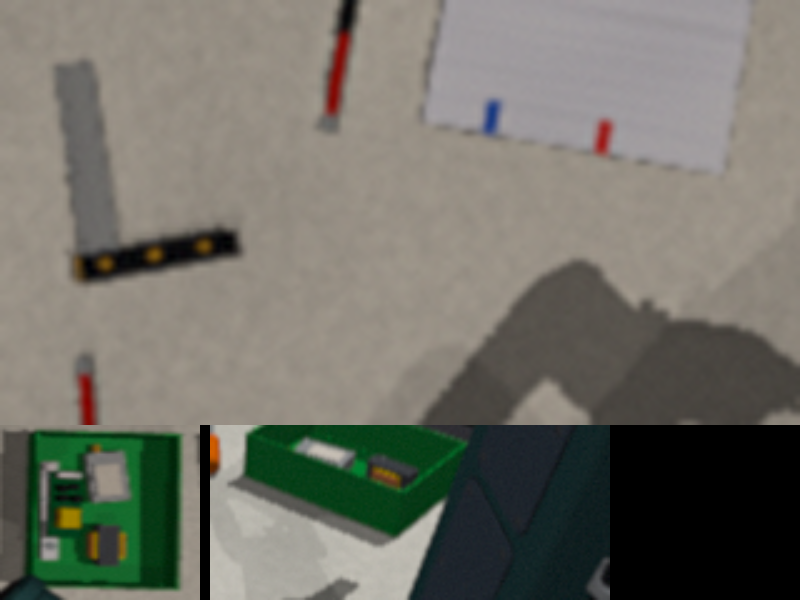

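View pics/d2.png

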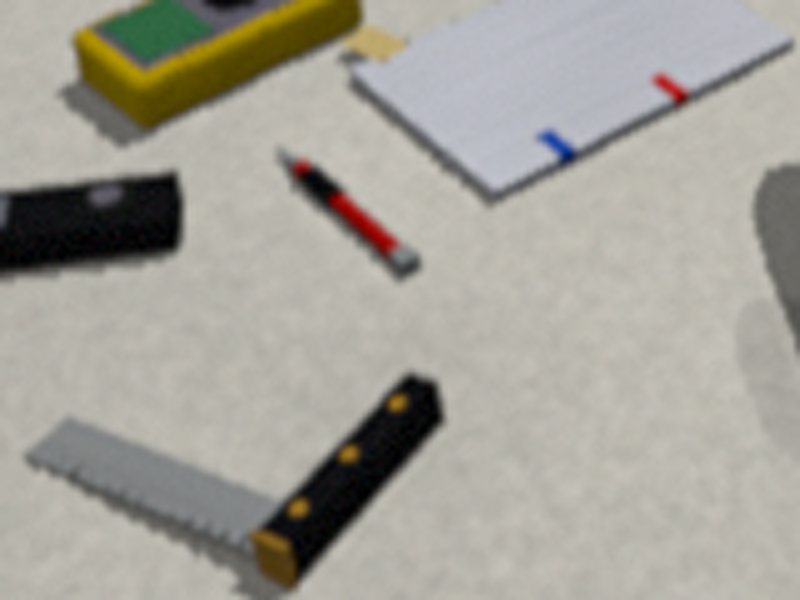

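Top crop: parts all in the bin; square's stock runs from brass cap (78,270) to toe (240,242), blade up to (75,65); red flag at (602,138), blue (492,117), blank front corners (425,122),(725,173).

Run:
```python
from h import *
np.set_printoptions(precision=1,suppress=True)
t=grab('top'); s=grab('side')
T=lambda x,y:((x+.5)/5-.5+95,(y+.5)/5-.5+175)
S=lambda x,y:((x+.5)/5-.5+95,(y+.5)/5-.5+200)
ang=lambda a,b:np.degrees(np.arctan2(*(b-a)[:2][::-1]))
for nm,p,F,st,bl in(('t',t,T,[(79,282),(74,257),(236,230),(240,254)],[(425,122),(725,173),(602,154)]),('s',s,S,[(295,545),(255,533),(412,375),(440,390)],[(493,197),(795,43),(682,97)])):
    W=np.array([at(p,F(*q),26) for q in st]); B=np.array([at(p,F(*q),10) for q in bl])
    print(nm,'stock top c',W.mean(0),'yaw y-axis',ang(W[3],W[0]),ang(W[2],W[1]),'len',np.linalg.norm(W[3]-W[0]),np.linalg.norm(W[0]-W[1]))
    print('  blank FL,FR,red',B[:,:2],'edge dir',ang(B[1],B[0]),'frac',np.linalg.norm(B[2]-B[1])/np.linalg.norm(B[1]-B[0]))
print(monitor.state()['time_s'])
```

```text
t stock top c [443.2 369.6  26. ] yaw y-axis 101.56692379316051 101.18154648491213 len 114.1514212451617 17.9888723009465
  blank FL,FR,red [[544.3 187.4]
 [514.1 -28.8]
 [525.1  59.9]] edge dir 82.0346264985003 frac 0.40934457451298767
s stock top c [438.8 369.4  26. ] yaw y-axis 101.69963102891484 100.67637262543411 len 102.67883496301667 19.442381349448837
  blank FL,FR,red [[538.3 192.8]
 [505.4 -24.6]
 [520.9  60. ]] edge dir 81.39197539625515 frac 0.39139264863362533
22.7667
```

Request:
servo_tool(commands=[{"dx": 10.6,"dy": 57.8,"dz": -8,"ax": 0,"ay": 0,"az": 101.2},{"dx": 10.6,"dy": 57.8,"dz": -8,"ax": 0,"ay": 0,"az": 101.2},{"dx": 10.6,"dy": 57.8,"dz": -8,"ax": 0,"ay": 0,"az": 101.2},{"dx": 10.6,"dy": 57.8,"dz": -8,"ax": 0,"ay": 0,"az": 101.2},{"dx": 10.6,"dy": 57.8,"dz": -8,"ax": 0,"ay": 0,"az": 101.2},{"dx": 10.6,"dy": 57.8,"dz": -8,"ax": 0,"ay": 0,"az": 101.2},{"dx": 10.6,"dy": 57.8,"dz": -8,"ax": 0,"ay": 0,"az": 101.2},{"dx": 10.6,"dy": 57.8,"dz": -8,"ax": 0,"ay": 0,"az": 101.2},{"dx": 10.6,"dy": 57.8,"dz": -8,"ax": 0,"ay": 0,"az": 101.2},{"dx": 10.6,"dy": 57.8,"dz": -8,"ax": 0,"ay": 0,"az": 101.2},{"dx": 10.6,"dy": 57.8,"dz": -8,"ax": 0,"ay": 0,"az": 101.2},{"dx": 10.6,"dy": 57.8,"dz": -8,"ax": 0,"ay": 0,"az": 101.2},{"dx": 10.6,"dy": 57.8,"dz": -8,"ax": 0,"ay": 0,"az": 101.2},{"dx": 10.6,"dy": 57.8,"dz": -8,"ax": 0,"ay": 0,"az": 101.2},{"dx": 10.6,"dy": 57.8,"dz": -8,"ax": 0,"ay": 0,"az": 101.2},{"dx": 10.6,"dy": 57.8,"dz": -8,"ax": 0,"ay": 0,"az": 101.2},{"dx": 10.6,"dy": 57.8,"dz": -8,"ax": 0,"ay": 0,"az": 101.2},{"dx": 10.6,"dy": 57.8,"dz": -8,"ax": 0,"ay": 0,"az": 101.2},{"dx": 10.6,"dy": 57.8,"dz": -8,"ax": 0,"ay": 0,"az": 101.2},{"dx": 10.6,"dy": 57.8,"dz": -8,"ax": 0,"ay": 0,"az": 101.2}], jaw=0.35)

```text
time_s: 24.43
tcp_pos: [443.7, 367.3, 127.0]
ee_rot: [[-0.187, 0.982, 0.001], [0.982, 0.187, 0.0], [0.0, 0.001, -1.0]]
force: [0.8, 0.4, -0.3]
opening: 0.65
finger_force: 0.0
```

Request:
servo_tool(commands=[{"dx": 0,"dy": 0,"dz": -4,"ax": 0,"ay": 0,"az": 0.5},{"dx": 0,"dy": 0,"dz": -8,"ax": 0,"ay": 0,"az": 0.5},{"dx": 0,"dy": 0,"dz": -11.3,"ax": 0,"ay": 0,"az": 0.5},{"dx": 0,"dy": 0,"dz": -11.3,"ax": 0,"ay": 0,"az": 0.5},{"dx": 0,"dy": 0,"dz": -11.3,"ax": 0,"ay": 0,"az": 0.5},{"dx": 0,"dy": 0,"dz": -11.3,"ax": 0,"ay": 0,"az": 0.5}], jaw=0.35)

```text
time_s: 24.93
tcp_pos: [444.8, 369.0, 15.8]
ee_rot: [[-0.197, 0.98, 0.003], [0.98, 0.197, 0.002], [0.001, 0.004, -1.0]]
force: [0.1, 0.2, 0.7]
opening: 0.651
finger_force: 0.0
```

Request:
servo_tool(commands=[{"dx": 0,"dy": 0,"dz": 0,"ax": 0,"ay": 0,"az": 0},{"dx": 0,"dy": 0,"dz": 0,"ax": 0,"ay": 0,"az": 0},{"dx": 0,"dy": 0,"dz": 0,"ax": 0,"ay": 0,"az": 0},{"dx": 0,"dy": 0,"dz": 0,"ax": 0,"ay": 0,"az": 0},{"dx": 0,"dy": 0,"dz": 0,"ax": 0,"ay": 0,"az": 0},{"dx": 0,"dy": 0,"dz": 0,"ax": 0,"ay": 0,"az": 0},{"dx": 0,"dy": 0,"dz": 0,"ax": 0,"ay": 0,"az": 0},{"dx": 0,"dy": 0,"dz": 0,"ax": 0,"ay": 0,"az": 0}], jaw=1)

```text
time_s: 25.6
tcp_pos: [444.2, 369.4, 16.0]
ee_rot: [[-0.198, 0.98, 0.003], [0.98, 0.198, 0.002], [0.001, 0.003, -1.0]]
force: [-2.2, -0.2, 6.6]
opening: 0.186
finger_force: 58.4
```

Request:
servo_tool(commands=[{"dx": 0,"dy": 0,"dz": 3,"ax": 0,"ay": 0,"az": 0},{"dx": 0,"dy": 0,"dz": 6,"ax": 0,"ay": 0,"az": 0},{"dx": 0,"dy": 0,"dz": 9,"ax": 0,"ay": 0,"az": 0},{"dx": 0.8,"dy": -4,"dz": 9,"ax": 0,"ay": 0,"az": -2},{"dx": 1.2,"dy": -8,"dz": 9,"ax": 0,"ay": 0,"az": -4},{"dx": 1.7,"dy": -12,"dz": 9,"ax": 0,"ay": 0,"az": -6},{"dx": 2.3,"dy": -16,"dz": 9,"ax": 0,"ay": 0,"az": -8},{"dx": 2.8,"dy": -20,"dz": 9,"ax": 0,"ay": 0,"az": -10},{"dx": 3.4,"dy": -24,"dz": 9,"ax": 0,"ay": 0,"az": -12},{"dx": 3.9,"dy": -28,"dz": 9,"ax": 0,"ay": 0,"az": -14},{"dx": 4.4,"dy": -31,"dz": 9,"ax": 0,"ay": 0,"az": -16},{"dx": 4.8,"dy": -34,"dz": 9,"ax": 0,"ay": 0,"az": -18},{"dx": 4.9,"dy": -36,"dz": 8,"ax": 0,"ay": 0,"az": -19.4},{"dx": 4.9,"dy": -36,"dz": 6,"ax": 0,"ay": 0,"az": -19.4},{"dx": 4.9,"dy": -36,"dz": 4,"ax": 0,"ay": 0,"az": -19.4},{"dx": 4.9,"dy": -36,"dz": 2,"ax": 0,"ay": 0,"az": -19.4},{"dx": 4.9,"dy": -36,"dz": 2,"ax": 0,"ay": 0,"az": -19.4},{"dx": 4.9,"dy": -36,"dz": 2,"ax": 0,"ay": 0,"az": -19.4}], jaw=1)

```text
time_s: 27.1
tcp_pos: [491.3, 8.6, 32.6]
ee_rot: [[0.139, 0.99, -0.003], [0.99, -0.139, 0.0], [-0.0, -0.003, -1.0]]
force: [-0.1, -0.3, -0.8]
opening: 0.188
finger_force: 58.8
```

Run:
```python
from h import *
t=grab('top');s=grab('side')
cv=lambda p:cv2.cvtColor(p['color'],cv2.COLOR_RGB2BGR)
c=np.zeros((600,800,3),np.uint8)
c[:300,:]=cv2.resize(cv(t)[165:225,170:330],(800,300),interpolation=cv2.INTER_CUBIC)
c[300:,:]=cv2.resize(cv(s)[190:250,160:320],(800,300),interpolation=cv2.INTER_CUBIC)
cv2.imwrite('pics/e1.png',c)
```

```text
(no output)
```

View pics/e1.png

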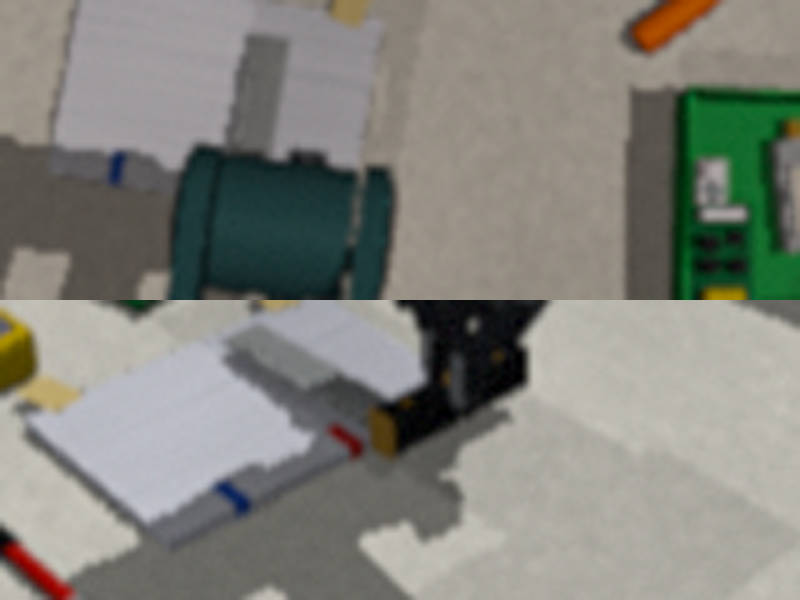

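Request:
servo_tool(commands=[{"dx": 0,"dy": 0,"dz": -0.8,"ax": 0,"ay": 0,"az": 0},{"dx": 0,"dy": 0,"dz": -1.4,"ax": 0,"ay": 0,"az": 0},{"dx": 0,"dy": 0,"dz": -1.4,"ax": 0,"ay": 0,"az": 0},{"dx": 0,"dy": 0,"dz": -1.4,"ax": 0,"ay": 0,"az": 0}], jaw=1)

```text
time_s: 27.53
tcp_pos: [493.3, 8.7, 20.1]
ee_rot: [[0.139, 0.99, 0.002], [0.99, -0.139, 0.0], [0.0, 0.002, -1.0]]
force: [0.8, 0.6, 0.9]
opening: 0.185
finger_force: 58.4
```

Request:
servo_tool(commands=[{"dx": 0,"dy": 0,"dz": -0.2,"ax": 0,"ay": 0,"az": 0},{"dx": 0,"dy": 0,"dz": -0.4,"ax": 0,"ay": 0,"az": 0},{"dx": 0,"dy": 0,"dz": -0.4,"ax": 0,"ay": 0,"az": 0},{"dx": 0,"dy": 0,"dz": -0.4,"ax": 0,"ay": 0,"az": 0}], jaw=1)

```text
time_s: 27.87
tcp_pos: [493.2, 8.6, 16.0]
ee_rot: [[0.139, 0.99, 0.002], [0.99, -0.139, -0.0], [0.0, 0.002, -1.0]]
force: [-0.1, 1.0, 3.1]
opening: 0.191
finger_force: 59.5
```

Run:
```python
from h import *
s=grab('side')
np.set_printoptions(precision=1,suppress=True)
cv=lambda p:cv2.cvtColor(p['color'],cv2.COLOR_RGB2BGR)
cv2.imwrite('pics/e2.png',cv2.resize(cv(s)[190:250,195:275],(800,600),interpolation=cv2.INTER_CUBIC))
print(proj(s,(525,60,10)),monitor.state()['force'])
```

```text
[230.  218.4] [-0.7  0.2  3.5]
```

View pics/e2.png

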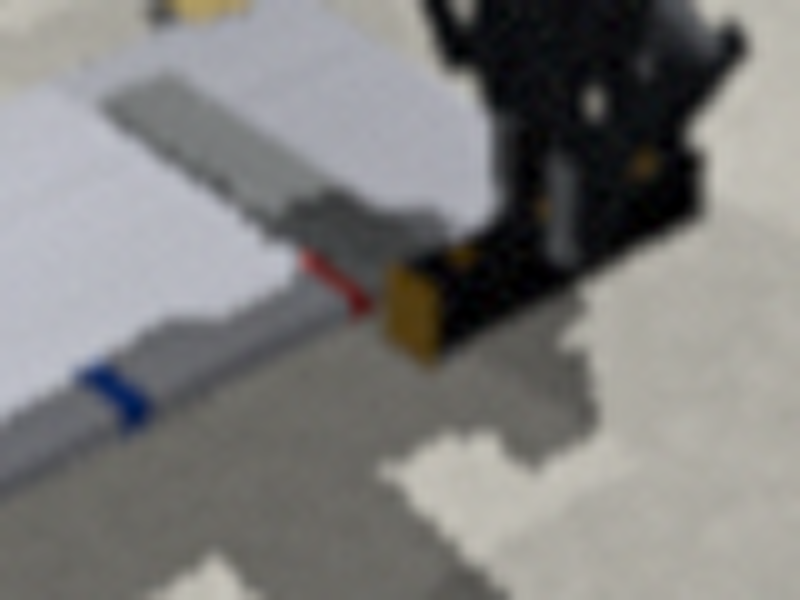

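Request:
servo_tool(commands=[{"dx": 0.4,"dy": -0.06,"dz": 0,"ax": 0,"ay": 0,"az": 0},{"dx": 0.8,"dy": -0.11,"dz": 0,"ax": 0,"ay": 0,"az": 0},{"dx": 1.1,"dy": -0.15,"dz": 0,"ax": 0,"ay": 0,"az": 0},{"dx": 1.3,"dy": -0.18,"dz": 0,"ax": 0,"ay": 0,"az": 0},{"dx": 1.3,"dy": -0.18,"dz": 0,"ax": 0,"ay": 0,"az": 0}], jaw=1)

```text
time_s: 28.33
tcp_pos: [504.6, 6.5, 15.7]
ee_rot: [[0.139, 0.99, -0.003], [0.99, -0.139, -0.0], [-0.001, -0.003, -1.0]]
force: [-5.0, 0.7, 6.2]
opening: 0.191
finger_force: 60.0
```

Request:
servo_tool(commands=[{"dx": 0.1,"dy": -0.02,"dz": 0,"ax": 0,"ay": 0,"az": 0},{"dx": 0.2,"dy": -0.03,"dz": 0,"ax": 0,"ay": 0,"az": 0},{"dx": 0.3,"dy": -0.04,"dz": 0,"ax": 0,"ay": 0,"az": 0},{"dx": 0.3,"dy": -0.04,"dz": 0,"ax": 0,"ay": 0,"az": 0}], jaw=1)

```text
time_s: 28.67
tcp_pos: [506.2, 6.4, 15.4]
ee_rot: [[0.139, 0.99, -0.006], [0.99, -0.139, 0.0], [-0.001, -0.006, -1.0]]
force: [-5.6, 0.7, 8.0]
opening: 0.188
finger_force: 60.7
```

Request:
servo_tool(commands=[{"dx": 0.15,"dy": -0.02,"dz": 0,"ax": 0,"ay": 0,"az": 0},{"dx": 0.3,"dy": -0.04,"dz": 0,"ax": 0,"ay": 0,"az": 0},{"dx": 0.3,"dy": -0.04,"dz": 0,"ax": 0,"ay": 0,"az": 0},{"dx": 0.3,"dy": -0.04,"dz": 0,"ax": 0,"ay": 0,"az": 0}], jaw=1)

```text
time_s: 29.0
tcp_pos: [506.3, 6.4, 15.4]
ee_rot: [[0.139, 0.99, -0.013], [0.99, -0.139, 0.001], [-0.001, -0.013, -1.0]]
force: [-14.0, 1.6, 15.3]
opening: 0.192
finger_force: 61.6
```

Request:
servo_tool(commands=[{"dx": -0.4,"dy": 0.06,"dz": 0,"ax": 0,"ay": 0,"az": 0},{"dx": -0.4,"dy": 0.06,"dz": 0,"ax": 0,"ay": 0,"az": 0}], jaw=1)

```text
time_s: 29.17
tcp_pos: [506.0, 6.5, 15.4]
ee_rot: [[0.139, 0.99, -0.003], [0.99, -0.139, -0.0], [-0.001, -0.003, -1.0]]
force: [-3.2, 0.3, 6.1]
opening: 0.187
finger_force: 60.5
```

Request:
servo_tool(commands=[{"dx": 0,"dy": 0,"dz": 0,"ax": 0,"ay": 0,"az": 0},{"dx": 0,"dy": 0,"dz": 0,"ax": 0,"ay": 0,"az": 0},{"dx": 0,"dy": 0,"dz": 0,"ax": 0,"ay": 0,"az": 0},{"dx": 0,"dy": 0,"dz": 1,"ax": 0,"ay": 0,"az": 0},{"dx": 0,"dy": 0,"dz": 3,"ax": 0,"ay": 0,"az": 0},{"dx": -4,"dy": 0,"dz": 6,"ax": 0,"ay": 0,"az": 0},{"dx": -8,"dy": -4,"dz": 9,"ax": 0,"ay": 0,"az": 0},{"dx": -12,"dy": -8,"dz": 12,"ax": 0,"ay": 0,"az": 0},{"dx": -15,"dy": -12,"dz": 14,"ax": 0,"ay": 0,"az": 0},{"dx": -15,"dy": -16,"dz": 14,"ax": 0,"ay": 0,"az": 0},{"dx": -15,"dy": -16,"dz": 14,"ax": 0,"ay": 0,"az": 0},{"dx": -15,"dy": -16,"dz": 14,"ax": 0,"ay": 0,"az": 0}], jaw=0.6)

```text
time_s: 30.17
tcp_pos: [356.2, -157.8, 158.5]
ee_rot: [[0.144, 0.99, 0.003], [0.99, -0.144, -0.005], [-0.005, 0.004, -1.0]]
force: [-0.1, 0.1, -0.8]
opening: 0.399
finger_force: 0.0
```

Run:
```python
from h import *
t=grab('top');s=grab('side')
cv=lambda p:cv2.cvtColor(p['color'],cv2.COLOR_RGB2BGR)
c=np.zeros((600,800,3),np.uint8)
c[:300,:]=cv2.resize(cv(t)[180:216,190:286],(800,300),interpolation=cv2.INTER_CUBIC)
c[300:,:]=cv2.resize(cv(s)[200:245,180:300],(800,300),interpolation=cv2.INTER_CUBIC)
cv2.imwrite('pics/f1.png',c)
```

```text
(no output)
```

View pics/f1.png

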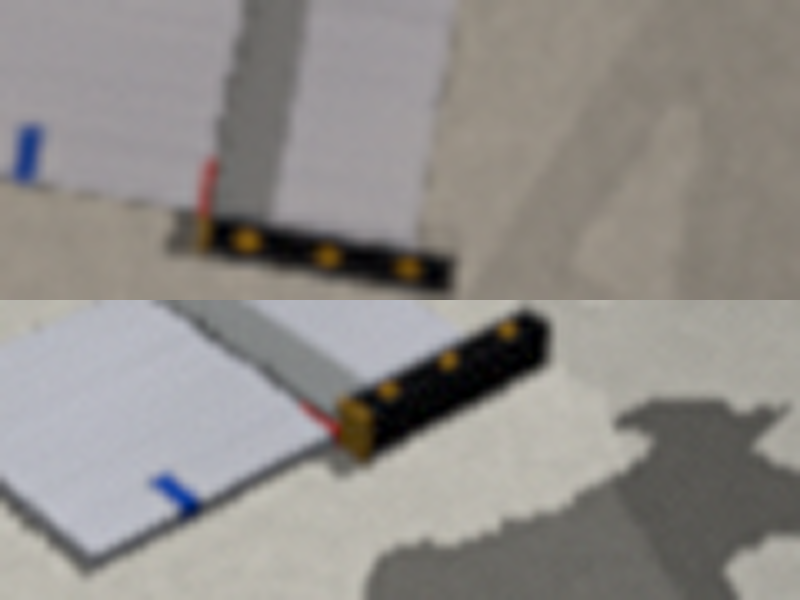

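The red flag shows about half its width beside the blade's marking edge (top crop (208,185), flag ~14 of 24 px visible), and the stock sits against the front edge. I'll nudge both stock ends to make sure it is flush.

Request:
servo_tool(commands=[{"dx": 12.1,"dy": 20.7,"dz": -5,"ax": 0,"ay": 0,"az": 0},{"dx": 12.1,"dy": 20.7,"dz": -5,"ax": 0,"ay": 0,"az": 0},{"dx": 12.1,"dy": 20.7,"dz": -5,"ax": 0,"ay": 0,"az": 0},{"dx": 12.1,"dy": 20.7,"dz": -5,"ax": 0,"ay": 0,"az": 0},{"dx": 12.1,"dy": 20.7,"dz": -5,"ax": 0,"ay": 0,"az": 0},{"dx": 12.1,"dy": 20.7,"dz": -5,"ax": 0,"ay": 0,"az": 0},{"dx": 12.1,"dy": 20.7,"dz": -5,"ax": 0,"ay": 0,"az": 0},{"dx": 12.1,"dy": 20.7,"dz": -5,"ax": 0,"ay": 0,"az": 0},{"dx": 12.1,"dy": 20.7,"dz": -9,"ax": 0,"ay": 0,"az": 0},{"dx": 12.1,"dy": 20.7,"dz": -12,"ax": 0,"ay": 0,"az": 0},{"dx": 12.1,"dy": 20.7,"dz": -14.7,"ax": 0,"ay": 0,"az": 0},{"dx": 12.1,"dy": 20.7,"dz": -14.7,"ax": 0,"ay": 0,"az": 0},{"dx": 12.1,"dy": 20.7,"dz": -14.7,"ax": 0,"ay": 0,"az": 0},{"dx": 12.1,"dy": 20.7,"dz": -14.7,"ax": 0,"ay": 0,"az": 0}], jaw=1)

```text
time_s: 31.43
tcp_pos: [479.4, 53.1, 10.1]
ee_rot: [[0.14, 0.99, 0.003], [0.99, -0.14, -0.0], [0.0, 0.003, -1.0]]
force: [1.2, -0.1, 0.3]
opening: -0.0
finger_force: 0.0
```

Request:
servo_tool(commands=[{"dx": 0.3,"dy": -0.04,"dz": 0,"ax": 0,"ay": 0,"az": 0},{"dx": 0.6,"dy": -0.08,"dz": 0,"ax": 0,"ay": 0,"az": 0},{"dx": 0.9,"dy": -0.13,"dz": 0,"ax": 0,"ay": 0,"az": 0},{"dx": 1.1,"dy": -0.15,"dz": 0,"ax": 0,"ay": 0,"az": 0},{"dx": 1.3,"dy": -0.18,"dz": 0,"ax": 0,"ay": 0,"az": 0},{"dx": 1.3,"dy": -0.18,"dz": 0,"ax": 0,"ay": 0,"az": 0}], jaw=1)

```text
time_s: 31.93
tcp_pos: [490.1, 52.0, 8.6]
ee_rot: [[0.139, 0.99, -0.004], [0.99, -0.139, 0.001], [-0.0, -0.004, -1.0]]
force: [-5.6, 1.0, 4.3]
opening: 0.001
finger_force: 2.6
```

Request:
servo_tool(commands=[{"dx": 0.15,"dy": -0.02,"dz": 0,"ax": 0,"ay": 0,"az": 0},{"dx": 0.3,"dy": -0.04,"dz": 0,"ax": 0,"ay": 0,"az": 0},{"dx": 0.3,"dy": -0.04,"dz": 0,"ax": 0,"ay": 0,"az": 0}], jaw=1)

```text
time_s: 32.18
tcp_pos: [490.2, 52.0, 8.4]
ee_rot: [[0.139, 0.99, -0.011], [0.99, -0.139, 0.001], [-0.0, -0.011, -1.0]]
force: [-12.4, 1.7, 12.1]
opening: -0.001
finger_force: 6.9
```

Request:
servo_tool(commands=[{"dx": -1,"dy": 0.14,"dz": 0,"ax": 0,"ay": 0,"az": 0},{"dx": -2,"dy": 0.28,"dz": 0,"ax": 0,"ay": 0,"az": 0},{"dx": -2.6,"dy": -3.6,"dz": 0,"ax": 0,"ay": 0,"az": 0},{"dx": -3.1,"dy": -7.6,"dz": 0,"ax": 0,"ay": 0,"az": 0},{"dx": -3.1,"dy": -7.6,"dz": 0,"ax": 0,"ay": 0,"az": 0},{"dx": -2.4,"dy": -7.7,"dz": 0,"ax": 0,"ay": 0,"az": 0},{"dx": -2,"dy": -7.8,"dz": 0,"ax": 0,"ay": 0,"az": 0},{"dx": -1.7,"dy": -7.85,"dz": 0,"ax": 0,"ay": 0,"az": 0},{"dx": -1.4,"dy": -7.9,"dz": 0,"ax": 0,"ay": 0,"az": 0},{"dx": -1.2,"dy": -7.92,"dz": 0,"ax": 0,"ay": 0,"az": 0},{"dx": -1.1,"dy": -7.92,"dz": 0,"ax": 0,"ay": 0,"az": 0},{"dx": -1.1,"dy": -7.92,"dz": 0,"ax": 0,"ay": 0,"az": 0}], jaw=1)

```text
time_s: 33.18
tcp_pos: [478.8, -26.6, 8.1]
ee_rot: [[0.137, 0.991, -0.013], [0.991, -0.137, 0.0], [-0.001, -0.012, -1.0]]
force: [-14.7, -0.3, 13.1]
opening: -0.002
finger_force: 7.6
```

Request:
servo_tool(commands=[{"dx": -2,"dy": 0.28,"dz": 0,"ax": 0,"ay": 0,"az": 0},{"dx": -4,"dy": 0.56,"dz": 2,"ax": 0,"ay": 0,"az": 0},{"dx": -4,"dy": 0.56,"dz": 6,"ax": 0,"ay": 0,"az": 0},{"dx": -4,"dy": 0.56,"dz": 10,"ax": 0,"ay": 0,"az": 0},{"dx": -4,"dy": 0.56,"dz": 13,"ax": 0,"ay": 0,"az": 0},{"dx": -4,"dy": 0.56,"dz": 13,"ax": 0,"ay": 0,"az": 0},{"dx": -4,"dy": 0.56,"dz": 13,"ax": 0,"ay": 0,"az": 0}], jaw=1)

```text
time_s: 33.77
tcp_pos: [445.4, -21.5, 141.0]
ee_rot: [[0.137, 0.991, 0.006], [0.991, -0.137, -0.001], [-0.0, 0.006, -1.0]]
force: [-0.0, 0.4, -0.3]
opening: -0.002
finger_force: 0.0
```

Run:
```python
from h import *
np.set_printoptions(precision=1,suppress=True)
t=grab('top');s=grab('side')
for n,p in(('t',t),('s',s)):
    c=p['color'].astype(int); m=((c[...,0]>110)&(c[...,1]<60)&(c[...,2]<60)).astype(np.uint8)
    k,lab,st,ce=cv2.connectedComponentsWithStats(m)
    for i in range(1,k):
        w=at(p,ce[i],5)
        if st[i,4]>4 and 400<w[0]<700 and 0<w[1]<350:
            P=np.argwhere(lab==i)[:,::-1]; W=np.array([at(p,q,8)[:2] for q in P]); u,_,v=np.linalg.svd(W-W.mean(0)); d=v[0]*np.sign(v[0,0])
            print(n,w,st[i,4],np.degrees(np.arctan2(d[1],d[0])),np.ptp((W-W.mean(0))@d))
b=[(n,models.boxes_of(p,'scriber')) for n,p in(('t',t),('s',s))];print([(n,np.round(r['bbox'],1),round(r['conf'],2)) for n,q in b for r in q[:3]])
```

```text
t [579.3 251.9   5. ] 31 -7.085642641766514 55.00284006111582
s [578.2 248.3   5. ] 36 -8.600424139977259 54.00771432819525
[('t', array([111.8, 258.9,   8.3,  20.4]), 0.58), ('s', array([196., 347.,  52.,  35.]), 0.66), ('s', array([166.2, 243.6,  30.5,  23.9]), 0.58)]
```

Request:
servo_tool(commands=[{"dx": 15.6,"dy": 26.8,"dz": -4,"ax": 0,"ay": 0,"az": 90.3},{"dx": 15.6,"dy": 26.8,"dz": -4,"ax": 0,"ay": 0,"az": 90.3},{"dx": 15.6,"dy": 26.8,"dz": -4,"ax": 0,"ay": 0,"az": 90.3},{"dx": 15.6,"dy": 26.8,"dz": -4,"ax": 0,"ay": 0,"az": 90.3},{"dx": 15.6,"dy": 26.8,"dz": -4,"ax": 0,"ay": 0,"az": 90.3},{"dx": 15.6,"dy": 26.8,"dz": -4,"ax": 0,"ay": 0,"az": 90.3},{"dx": 15.6,"dy": 26.8,"dz": -4,"ax": 0,"ay": 0,"az": 90.3},{"dx": 15.6,"dy": 26.8,"dz": -4,"ax": 0,"ay": 0,"az": 90.3},{"dx": 15.6,"dy": 26.8,"dz": -4,"ax": 0,"ay": 0,"az": 90.3},{"dx": 15.6,"dy": 26.8,"dz": -4,"ax": 0,"ay": 0,"az": 90.3},{"dx": 15.6,"dy": 26.8,"dz": -4,"ax": 0,"ay": 0,"az": 90.3},{"dx": 15.6,"dy": 26.8,"dz": -4,"ax": 0,"ay": 0,"az": 90.3},{"dx": 15.6,"dy": 26.8,"dz": -4,"ax": 0,"ay": 0,"az": 90.3},{"dx": 15.6,"dy": 26.8,"dz": -4,"ax": 0,"ay": 0,"az": 90.3},{"dx": 15.6,"dy": 26.8,"dz": -4,"ax": 0,"ay": 0,"az": 90.3},{"dx": 15.6,"dy": 26.8,"dz": -4,"ax": 0,"ay": 0,"az": 90.3},{"dx": 15.6,"dy": 26.8,"dz": -4,"ax": 0,"ay": 0,"az": 90.3}], jaw=0.4)

```text
time_s: 35.38
tcp_pos: [599.1, 245.7, 97.7]
ee_rot: [[-0.991, 0.135, -0.001], [0.135, 0.991, -0.0], [0.001, -0.0, -1.0]]
force: [0.1, -0.8, -0.8]
opening: 0.602
finger_force: 0.0
```

Request:
servo_tool(commands=[{"dx": 0,"dy": 0,"dz": -4,"ax": 0,"ay": 0,"az": 0},{"dx": 0,"dy": 0,"dz": -8,"ax": 0,"ay": 0,"az": 0},{"dx": 0,"dy": 0,"dz": -9.4,"ax": 0,"ay": 0,"az": 0},{"dx": 0,"dy": 0,"dz": -9.4,"ax": 0,"ay": 0,"az": 0},{"dx": 0,"dy": 0,"dz": -9.4,"ax": 0,"ay": 0,"az": 0}], jaw=0.4)

```text
time_s: 35.8
tcp_pos: [599.2, 245.6, 4.1]
ee_rot: [[-0.991, 0.135, -0.001], [0.135, 0.991, -0.0], [0.001, -0.0, -1.0]]
force: [0.7, 0.2, 0.2]
opening: 0.601
finger_force: 0.0
```

Request:
servo_tool(commands=[{"dx": 0,"dy": 0,"dz": 0,"ax": 0,"ay": 0,"az": 0},{"dx": 0,"dy": 0,"dz": 0,"ax": 0,"ay": 0,"az": 0},{"dx": 0,"dy": 0,"dz": 0,"ax": 0,"ay": 0,"az": 0},{"dx": 0,"dy": 0,"dz": 0,"ax": 0,"ay": 0,"az": 0},{"dx": 0,"dy": 0,"dz": 0,"ax": 0,"ay": 0,"az": 0},{"dx": 0,"dy": 0,"dz": 0,"ax": 0,"ay": 0,"az": 0},{"dx": 0,"dy": 0,"dz": 0,"ax": 0,"ay": 0,"az": 0}], jaw=1)

```text
time_s: 36.38
tcp_pos: [600.4, 246.1, 6.3]
ee_rot: [[-0.991, 0.134, 0.003], [0.134, 0.991, 0.001], [-0.003, 0.001, -1.0]]
force: [-0.2, 0.2, 5.0]
opening: 0.083
finger_force: 59.0
```

Request:
servo_tool(commands=[{"dx": 0,"dy": 0,"dz": 3,"ax": 0,"ay": 0,"az": 0},{"dx": 0,"dy": 0,"dz": 6,"ax": 0,"ay": 0,"az": 0},{"dx": 0.5,"dy": -4,"dz": 6,"ax": 0,"ay": 0,"az": 0},{"dx": 0.5,"dy": -8,"dz": 6,"ax": 0,"ay": 0,"az": 0},{"dx": 0.5,"dy": -12,"dz": 6,"ax": 0,"ay": 0,"az": 0},{"dx": 0.5,"dy": -14.2,"dz": 6,"ax": 0,"ay": 0,"az": 0},{"dx": 0.5,"dy": -14.2,"dz": 6,"ax": 0,"ay": 0,"az": 0},{"dx": 0.5,"dy": -14.2,"dz": 6,"ax": 0,"ay": 0,"az": 0},{"dx": 0.5,"dy": -14.2,"dz": 3,"ax": 0,"ay": 0,"az": 0},{"dx": 0.5,"dy": -14.2,"dz": 2,"ax": 0,"ay": 0,"az": 0},{"dx": 0.5,"dy": -14.2,"dz": 1.5,"ax": 0,"ay": 0,"az": 0},{"dx": 0.5,"dy": -14.2,"dz": 1.2,"ax": 0,"ay": 0,"az": 0},{"dx": 0.5,"dy": -14.2,"dz": 1.2,"ax": 0,"ay": 0,"az": 0},{"dx": 0.5,"dy": -14.2,"dz": 1.2,"ax": 0,"ay": 0,"az": 0}], jaw=1)

```text
time_s: 37.55
tcp_pos: [604.5, 104.8, 16.6]
ee_rot: [[-0.991, 0.133, 0.0], [0.133, 0.991, 0.0], [-0.0, 0.0, -1.0]]
force: [0.0, 0.7, -0.2]
opening: 0.083
finger_force: 58.8
```

Request:
servo_tool(commands=[{"dx": 0,"dy": 0,"dz": -0.1,"ax": 0,"ay": 0,"az": 0},{"dx": 0,"dy": 0,"dz": -0.1,"ax": 0,"ay": 0,"az": 0}], jaw=1)

```text
time_s: 37.72
tcp_pos: [604.8, 104.6, 16.3]
ee_rot: [[-0.991, 0.133, 0.001], [0.133, 0.991, 0.001], [-0.001, 0.001, -1.0]]
force: [-1.9, 1.4, 4.4]
opening: 0.083
finger_force: 59.4
```

Request:
servo_tool(commands=[{"dx": 0,"dy": 0,"dz": 0,"ax": 0,"ay": 0,"az": 0},{"dx": 0,"dy": 0,"dz": 0,"ax": 0,"ay": 0,"az": 0},{"dx": 0,"dy": 0,"dz": 0,"ax": 0,"ay": 0,"az": 0},{"dx": 0,"dy": 0,"dz": 2,"ax": 0,"ay": 0,"az": 0},{"dx": 0,"dy": 0,"dz": 5,"ax": 0,"ay": 0,"az": 0},{"dx": 0,"dy": 0,"dz": 9,"ax": 0,"ay": 0,"az": 0},{"dx": 0,"dy": 0,"dz": 13,"ax": 0,"ay": 0,"az": 0},{"dx": -24,"dy": -24,"dz": 18,"ax": 0,"ay": 0,"az": 0},{"dx": -24,"dy": -24,"dz": 18,"ax": 0,"ay": 0,"az": 0},{"dx": -24,"dy": -24,"dz": 18,"ax": 0,"ay": 0,"az": 0},{"dx": -24,"dy": -24,"dz": 18,"ax": 0,"ay": 0,"az": 0},{"dx": -24,"dy": -24,"dz": 18,"ax": 0,"ay": 0,"az": 0},{"dx": -24,"dy": -24,"dz": 18,"ax": 0,"ay": 0,"az": 0},{"dx": -24,"dy": -24,"dz": 18,"ax": 0,"ay": 0,"az": 0},{"dx": -24,"dy": -24,"dz": 18,"ax": 0,"ay": 0,"az": 0},{"dx": -24,"dy": -24,"dz": 18,"ax": 0,"ay": 0,"az": 0},{"dx": -24,"dy": -24,"dz": 18,"ax": 0,"ay": 0,"az": 0},{"dx": -24,"dy": -24,"dz": 18,"ax": 0,"ay": 0,"az": 0}], jaw=0.75)

```text
time_s: 39.22
tcp_pos: [364.5, -136.4, 195.4]
ee_rot: [[-0.991, 0.136, 0.001], [0.136, 0.991, 0.0], [-0.001, 0.001, -1.0]]
force: [-0.2, -0.6, -0.3]
opening: 0.251
finger_force: 0.0
```

Run:
```python
from h import *
t=grab('top');s=grab('side')
cv=lambda p:cv2.cvtColor(p['color'],cv2.COLOR_RGB2BGR)
R=lambda p,r,k,h,w,W,H:cv2.resize(cv(p)[r:r+h,k:k+w],(W,H),interpolation=cv2.INTER_CUBIC)
c=np.zeros((600,800,3),np.uint8)
c[:350,:500]=R(t,155,190,70,100,500,350); c[:350,510:800]=R(t,175,300,75,62,290,350)
c[350:,:500]=R(s,190,180,60,120,500,250);c[350:,510:800]=R(s,140,255,60,70,290,250)
cv2.imwrite('pics/z1.png',c)
```

```text
(no output)
```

View pics/z1.png

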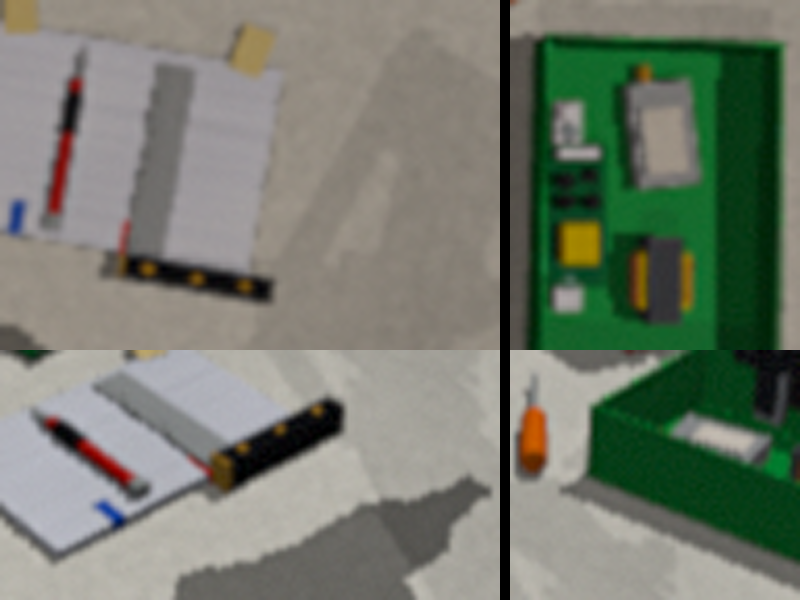

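Scriber lies on the bare metal (top crop (65,140)), clear of the blade; square is flush with red showing beside its edge at (125,240); all four parts are in the bin. One numeric check of the marking-edge offset.

Run:
```python
from h import *
t=grab('top')
a=cv2.imread('pics/c1.png')[...,::-1].astype(float)  # 5x crop, first picture
f=lambda im:np.clip(im[...,0]-im[...,1]-25,0,None)
A=f(a[205:270,355:400]).sum()/25
im=t['color'].astype(float); u=proj(t,(535,58,10)); r,c=int(u[1]),int(u[0])
w=im[r-8:r+9,c-6:c+7]
m=f(w).copy(); 
hs=w[...,2]>60*0; B=f(w)
print(u,A,B.sum()); print(B.round().astype(int))
```

```text
[215.61930986 202.6624637 ] 1325.24 319.0
[[ 0  0  0  0  0  0  0  0  0  0  0  0  0]
 [ 0  0  0  0  0  0  0  0  0  0  0  0  0]
 [ 0  0  0  0  0  0  0  0  0  0  0  0  0]
 [ 0  0  0  0  0  0  0  0  0  0  0  0  0]
 [ 0  0  0  0  0  0  0  0  0  0  0  0  0]
 [ 0  0  0  0  0  1 24  0  0  0  0  0  0]
 [ 0  0  0  0  0 19 41  0  0  0  0  0  0]
 [ 0  0  0  0  0 22 28  0  0  0  0  0  0]
 [ 0  0  0  0  0 29 12  0  0  0  0  0  0]
 [ 0  0  0  0  0 36  5  0  0  0  0  0  0]
 [ 0  0  0  0  0 38  0  0  0  0  0  0  0]
 [ 0  0  0  0  3 31  0  0  0  0  0  0  0]
 [ 0  0  0  0  0  6  0  0  0  0  0  0  0]
 [ 0  0  0  0  0  0  0  0  0  0  0  0  0]
 [ 0  0  0  0  0  0  0  0  0  1 10  2  0]
 [ 0  0  0  0  0  0  0  0  0  0  8  3  0]
 [ 0  0  0  0  0  0  0  0  0  0  0  0  0]]
```

Run:
```python
from h import *
np.set_printoptions(precision=0,suppress=True,linewidth=160)
for n,ref,off in(('top','c1',(140,155)),('side','c2',(140,170))):
    p=grab(n); im=p['color'].astype(float)
    a=cv2.resize(cv2.imread(f'pics/{ref}.png'),None,fx=.2,fy=.2,interpolation=cv2.INTER_AREA)[...,::-1].astype(float)
    u=proj(p,(535,58,10)); r,c=int(round(u[1])),int(round(u[0]))
    w1=a[r-5-off[1]:r+6-off[1],c-6-off[0]:c+7-off[0]]; w2=im[r-5:r+6,c-6:c+7]
    for w in(w1,w2): print(n);print(w[...,0]-w[...,1])
    # absolute: project blade outer edge candidates vs flag not needed
print(monitor.state()['time_s'])
```

```text
top
[[  4.   4.   4.   4.  10.  24.  28.  11. -13. -24. -32. -36. -44.]
 [  4.   4.   3.   7.  28.  70.  78.  41.   6.  -3.  -7.  -9. -16.]
 [  4.   4.   2.  12.  46. 103. 105.  53.  11.   4.   5.   3.  -1.]
 [  5.   4.   3.  14.  57. 112.  99.  43.   9.   3.   4.   5.   4.]
 [  4.   2.   2.  18.  70. 119.  87.  32.   5.   2.   4.   5.   5.]
 [  4.   3.   2.  23.  85. 127.  78.  23.   4.   2.   5.   4.   4.]
 [  5.   4.   3.  26.  87. 117.  67.  12.   2.   3.   3.   3.   3.]
 [  6.   4.   4.  21.  61.  77.  50.  11.   0.   2.   4.   5.   4.]
 [  8.   8.   7.   9.  18.  26.  25.   9.   4.   5.   5.   5.   4.]
 [  8.   8.   8.   5.   5.   8.   9.   8.   7.   7.   8.   6.   5.]
 [  9.   8.   8.   7.   7.   7.   8.   7.   8.   7.   8.   8.   8.]]
top
[[ 5.  4.  5.  3. 10. 18.  5.  0.  2.  2.  2.  1.  2.]
 [ 5.  5.  3.  7. 28. 50. 16.  0.  1.  2.  2.  2.  4.]
 [ 4.  3.  3. 12. 43. 66. 16.  0.  2.  2.  1.  2.  1.]
 [ 5.  3.  3. 14. 47. 53. 11.  1.  1.  2.  3.  2.  1.]
 [ 5.  3.  3. 19. 53. 36.  4.  0.  0.  2.  1.  2.  3.]
 [ 5.  1.  4. 22. 60. 28.  1.  1.  2.  3.  2.  3.  4.]
 [ 3.  2.  3.
[... 935 characters left out ...]
.   4.   2.]
 [ -3.  -1.  -1.  -2.  -1.  -1.   0.   2.   6.   4.   2.   2.   2.]]
side
[[-1. -4. -3. -3. -3. -3.  0. -2. -2. -2. -5. -3. -3.]
 [-3. -2. -3. -4. -3. -4. -3. -2. -1.  2. -2. -3. -3.]
 [ 0.  0. -1.  3. -2. -3. -5. -2.  6. 14.  8.  3.  2.]
 [-1. -2.  7. 35. 25.  6. -5. -2. 10. 23. 23. 18. 13.]
 [-1. -3.  6. 35. 51. 35. 11.  0.  5. 21. 25. 28. 22.]
 [-2. -2. -1. 10. 31. 50. 52. 31. 16. 17. 21. 26. 25.]
 [-2. -3. -2. -2.  5. 23. 52. 70. 60. 26. 19. 19. 21.]
 [ 0. -2. -1. -4. -3.  1. 18. 58. 76. 34. 18. 22. 21.]
 [-1. -1. -3. -2. -4. -3. -1. 17. 45. 29. 20. 19. 19.]
 [-2. -2. -1. -3. -3. -3. -3.  4. 26. 20. 19. 20. 18.]
 [-2.  0. -1. -1. -1.  0. -2.  5. 14. 12. 15. 19. 20.]]
39.4667
```

```bash
python3 -c "
from station import env
print(env.sign_off())"
```

```text
the job is handed in; nothing more can be done
None
```

The job is handed in, with no verdict returned. The four salvaged parts present (tuner, LED bar, transformer, driver board) are in the bin. The square is flush on the front edge, its marking edge about 1 mm from the red flag's middle, and the scriber lies flat on the bare metal, clear of the blade.

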